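# Put the turner's scrapers away in the tool cupboard

### The arm

A 6-joint arm with a two-finger parallel gripper is mounted at the origin on the work surface. World frame = base frame: x ahead of the robot, y to its left, z up, the work surface at z = 0. Lengths are in m, angles in rad, forces in N, time in s.
With the tool pointing down it reaches from about 0.3 to 0.75 m from the base axis. Payload 8.5 kg.
Tool frame: the origin (TCP) lies on the centre line of the jaws, within the pads' length; the fingertips stand 11 mm ahead of it and the grasp point (between the pads) lies 8 mm behind it; z points along the fingers, y is the line along which they close (so a half turn about z gives the same grasp; the last joint's range is limited). The gripper opens to 85 mm and grips with 20 to 120 N. Pads are 22 mm wide; open, the fingers measure 114 mm over their backs; the gripper's body (76 mm by 85 mm) begins 54 mm behind the grasp point. The pads swing forward as they close: fully open they stand 13 mm farther back than shut.
Start: joints at [-1.456, 0.381, 1.297, -0, 1.464, -0.215], TCP at [0.178, -0.52, 0.242] pointing down, gripper open.
Joint ranges: [-3.11, 3.11], [-0.89, 2.33], [0.22, 2.48], [-1.42, 4.56], [0.17, 2.85], [-2.88, 2.88]. Speed limits (rad/s): [2.39, 2.39, 3.14, 3.14, 3.14, 3.14].

### API

Orientations are given as a unit quaternion [x, y, z, w].
In Python, from plant import get_state, grab_frame, finish_job gives the robot as it stands. The module is installed in compiled form; this text tells all that it offers.
- The arm moves only by the tool apply_moves, never from a script. Its argument "rows" is a list of rows, each a list of 3 entries, a list of its own where there are three numbers: the closure, from 0 (fully open) to 1 (shut), then the shift along the tool's x, y, z in units of 30 mm (1.0 is 30 mm), then the turn, a rotation vector about the tool's x, y, z in units of 5 degrees (1.0 is 5 degrees). A call has 1 to 8 rows; each row shifts and turns the commanded pose from where the row before left it, along the tool's axes as they then stand; what a row does not reach is not made up. A row lasts 1/12 s, in which the tool goes at most 41.7 mm and 7.16 degrees, less where a joint would pass 70% of its speed; a pose out of reach is approached as far as the arm can. A call is refused whole if a number of a shift passes 1 or a number of a turn 1, either way. A call with a gripper value outside its range is refused whole. The fingers move at their own pace and stop on an object; "force" is the grip in N (left out, the last holds). Time passes only in rows, so rows that do not move let the fingers close. It gives the time, the measured TCP pose, the force, the opening and the grip force at its end, in the units of the state.
- get_state(): the state, without advancing time (a new reading comes with each control period).
- grab_frame(name): name is "scene" or "top"; returns a dict with "img" (400x640x3 uint8, blue, green, red), "z_map" (400x640 float32, m along the optical axis (not along the pixel's ray), 0 where there is no reading), "camera_matrix" (3x3 intrinsics, pixels), "dist" ([k1, k2, p1, p2, k3] as OpenCV has them; the pictures are not rectified), "world_from_camera" (4x4, takes a point from camera to world coordinates). Camera axes: x right, y down, z forward; pixel columns grow to the right and rows downward; lengths in m; the calibration is good to about 2 mm. A picture is of the moment at which its call begins.
- finish_job(): hands the job in; it is judged then, once.
The state is a dict: "time_s": time; "qpos": joint angles; "qvel": joint speeds; "effort": joint torques, N m; "tool_pos": TCP position; "tcp_rot": TCP orientation; "ft_force": force on the tool from outside, world axes, zero at the start; "ft_torque": the same for the moment, N m; "grip_width": opening from 0.0 (shut) to 1.0 (fully open); "grasp_force": force on a finger pad.
Only numpy, scipy, OpenCV 4.12 (cv2) and the standard library are available. Lean on these libraries where they do the work, as an engineer would, in place of code of your own. Each camera call takes 0.05 s, during which the arm holds its last target. There are 200 camera calls.

### The job

Open the door of the low tool cupboard wide, take every flat scraper lying on the bench and slide it flat, blade first, into a slot of its own in the block inside until it is fully home, and then shut the door completely. Leave the mallet, the flat tin, the wood block and the pepper mill where they stand.

Things in the scene. Friction and masses are not known exactly. Their poses are not given: they have to be found in the camera images.
- cupboard: low wooden tool cupboard with a slatted top, 284 mm wide, 212 deep, 92 high, fixed. Origin on the table under the middle of its open front; x points inward, y along the front, z up. Floor inside 40 mm above the table, underside of the slats 82; first slat starts at x = 20. Clear floor from x = 0 to 110, then a dark block with four level slots side by side; back stop at x = 197
- door (a joint): cupboard door angle: 0 shut, 1.75 fully open. Upright hinge, light friction (0.06 N m), no latch or spring: it stays where left. Hinge at the cupboard's y = -142 mm end of the front; opens outward, turning anticlockwise seen from above. Panel 284 mm wide, 14 thick, from 42 to 88 mm above the table
- door_handle (a point): grip point on the handle: a round upright steel bar, 14 mm in diameter, 40 to 92 mm above the table, 28 mm of free gap to the panel; its axis is 50 mm out from the hinge plane and 258 mm along the door from the hinge. The point is on the bar's axis, 17 mm below its free top end. x points from the bar to the panel, y away from the hinge
- door_hinge (a point): point on the upright hinge axis, 65 mm above the table; axes turn with the door like those of the handle.
- slot0 (a point): middle of the mouth of slot 1 of 4 in the block inside the cupboard (at the cupboard's x = 110, y = -93 mm, 51 mm above the table). Slot opening 48 mm wide, 10 high, 87 deep to the stop; axes as the cupboard's (x into the slot). Any scraper fits any slot, one each.
- slot1 (a point): middle of the mouth of slot 2 of 4 in the block inside the cupboard (at the cupboard's x = 110, y = -31 mm, 51 mm above the table). Slot opening 48 mm wide, 10 high, 87 deep to the stop; axes as the cupboard's (x into the slot). Any scraper fits any slot, one each.
- slot2 (a point): middle of the mouth of slot 3 of 4 in the block inside the cupboard (at the cupboard's x = 110, y = 31 mm, 51 mm above the table). Slot opening 48 mm wide, 10 high, 87 deep to the stop; axes as the cupboard's (x into the slot). Any scraper fits any slot, one each.
- slot3 (a point): middle of the mouth of slot 4 of 4 in the block inside the cupboard (at the cupboard's x = 110, y = 93 mm, 51 mm above the table). Slot opening 48 mm wide, 10 high, 87 deep to the stop; axes as the cupboard's (x into the slot). Any scraper fits any slot, one each.
- scraper0: flat scraper, 190 mm long, about 0.2 kg: wooden handle 110 x 28 wide x 22 thick, steel blade 80 x 42 wide x 4 thick in mid-thickness. Origin mid-thickness, 60 mm from the butt, 130 from the tip; x to the tip, z flat normal; same either side up; balances 20 mm ahead. Starts flat on the table. Home: origin 67 mm behind the cupboard front, 51 mm up, butt just inside the front. May be absent (None)
- scraper1: flat scraper, 190 mm long, about 0.2 kg: wooden handle 110 x 28 wide x 22 thick, steel blade 80 x 42 wide x 4 thick in mid-thickness. Origin mid-thickness, 60 mm from the butt, 130 from the tip; x to the tip, z flat normal; same either side up; balances 20 mm ahead. Starts flat on the table. Home: origin 67 mm behind the cupboard front, 51 mm up, butt just inside the front. May be absent (None)
- scraper2: flat scraper, 190 mm long, about 0.2 kg: wooden handle 110 x 28 wide x 22 thick, steel blade 80 x 42 wide x 4 thick in mid-thickness. Origin mid-thickness, 60 mm from the butt, 130 from the tip; x to the tip, z flat normal; same either side up; balances 20 mm ahead. Starts flat on the table. Home: origin 67 mm behind the cupboard front, 51 mm up, butt just inside the front. May be absent (None)
- scraper3: flat scraper, 190 mm long, about 0.2 kg: wooden handle 110 x 28 wide x 22 thick, steel blade 80 x 42 wide x 4 thick in mid-thickness. Origin mid-thickness, 60 mm from the butt, 130 from the tip; x to the tip, z flat normal; same either side up; balances 20 mm ahead. Starts flat on the table. Home: origin 67 mm behind the cupboard front, 51 mm up, butt just inside the front. May be absent (None)
- mallet: bystander, not part of the job: turned wooden mallet standing on its head, 80 mm across, 186 high; origin under its centre
- wax: bystander, not part of the job: flat aluminium tin, 84 mm across, 35 high; origin under its centre
- offcut: bystander, not part of the job: dark wood block 90 x 50 x 45 mm; origin under its centre
- pepper_mill: bystander, not part of the job: turned wooden pepper mill, 56 mm across, 152 high; origin under its centre

How it is judged:
By the outcome, as a careful person would: the job done as asked, in the order asked, and still so for the second after the job is handed in, with the robot touching nothing.
Of scraper0, scraper1, scraper2, scraper3 only 2 to 4 are there at a start; the rules pass over those that are not, and their reading is None.
At some moment in a run one of scraper0, scraper1, scraper2, scraper3 may be knocked a few centimetres aside while the robot is not near it.
Once in a run the grip may slacken for a moment while it holds something.
It also fails if it takes over 210 s, if anything falls off the work surface, if the arm or the gripper's body presses on something with over 40 N, if the wrist force passes 120 N, or if a joint passes its speed limit or range.

## Working session

There is one attempt and no reset: what is moved stays moved. The work goes in short steps, Python scripts to look and compute and a tool call to move; the robot and the scene stay as the last step left them, time stands still between calls to the robot, and variables do not carry over. Pictures are saved under pics/ and viewed, at most 14 in all, crops included, and the job is handed in when it is done.

Besides the shell and the picture viewer there is one more tool, called as a command line: name --argument value ..., lists and objects as JSON in quotes. apply_moves: Moves the arm, as the interface text tells. Its arguments: {"type":"object","properties":{"rows":{"type":"array"},"force":{"type":"number"}},"required":["rows"]}

```bash
ls; mkdir -p pics
cat > look.py <<'E'
import sys,cv2,numpy as np,pickle
from plant import *
tag=sys.argv[1]
for n in ("scene","top"):
    f=grab_frame(n); cv2.imwrite(f"pics/{tag}_{n}.png",f["img"]); pickle.dump(f,open(f"{n}.pkl","wb"))
    print(n,f["camera_matrix"].round(1).tolist(),f["dist"],f["world_from_camera"].round(4).tolist())
print(get_state())
E
python3 look.py a
```

```text
pics
scene [[461.0, 0.0, 323.3], [0.0, 461.0, 205.2], [0.0, 0.0, 1.0]] [-0.13229712  0.          0.          0.          0.        ] [[-0.4575, 0.7308, -0.5066, 1.1088], [0.889, 0.3872, -0.2443, 0.2802], [0.0176, -0.5621, -0.8269, 1.0905], [0.0, 0.0, 0.0, 1.0]]
top [[489.2, 0.0, 316.5], [0.0, 489.2, 199.3], [0.0, 0.0, 1.0]] [-0.02465294  0.          0.          0.          0.        ] [[-0.0099, -0.9886, 0.15, 0.2949], [-0.9997, 0.0063, -0.0243, -0.0033], [0.023, -0.1501, -0.9884, 1.4651], [0.0, 0.0, 0.0, 1.0]]
{'time_s': 0.1, 'qpos': array([-1.45631959e+00,  3.81135769e-01,  1.29815049e+00, -1.34120266e-05,
        1.46360653e+00, -2.15263882e-01]), 'qvel': array([ 0.00035987, -0.00059614,  0.00028059,  0.00083922,  0.00073159,
        0.00069906]), 'effort': array([ 3.13052733e-03, -4.49224126e+01, -2.31657082e+01, -1.72883711e-04,
        3.69727495e-03,  4.74240039e-06]), 'tool_pos': array([ 0.17807346, -0.52011583,  0.2417813 ]), 'tcp_rot': array([ 9.86439322e-01,  1.64125076e-01,  2.60866040e-05, -6.49574838e-04]), 'ft_force': array([0.29907472, 0.56185658, 0.78514294]), 'ft_torque': array([-0.03878839, -0.00771498,  0.03495522]), 'grasp_force': 0.0, 'grip_width': 1.001181052105324}
```

View pics/a_scene.png

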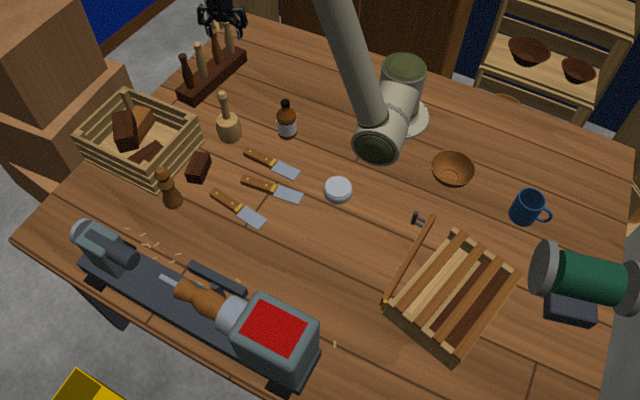

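View pics/a_top.png

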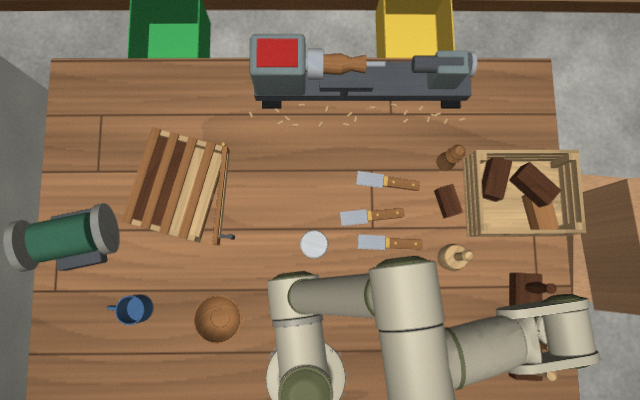

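The pictures show three scrapers, blades pointing left in the top view, at about (388,182), (372,216) and (390,243). The cupboard is at (178,187). Its door is hinged at about (227,147) and the handle is near (228,237). The arm hides part of the bench near the base. Next I'll measure.

```bash
cat > h.py <<'E'
import cv2,numpy as np,pickle
from plant import *
np.set_printoptions(precision=4,suppress=True)
def rays(f,uv):
    uv=np.asarray(uv,float).reshape(-1,1,2)
    p=cv2.undistortPoints(uv,f["camera_matrix"],f["dist"])[:,0]
    T=f["world_from_camera"]
    return T[:3,3],np.c_[p,np.ones(len(p))]@T[:3,:3].T
def onplane(f,uv,z):
    o,d=rays(f,uv); return o+d*((z-o[2])/d[:,2])[:,None]
def cloud(f):
    h,w=f["z_map"].shape
    u,v=np.meshgrid(np.arange(w),np.arange(h))
    o,d=rays(f,np.c_[u.ravel(),v.ravel()])
    P=o+d*f["z_map"].reshape(-1,1); P[f["z_map"].ravel()<=0]=np.nan
    return P.reshape(h,w,3)
def tri(f,uv,g,ab):
    o,d=rays(f,uv);q,e=rays(g,ab);d=d[0]/np.linalg.norm(d);e=e[0]/np.linalg.norm(e)
    A=np.c_[d,-e];s=np.linalg.lstsq(A,q-o,rcond=None)[0]
    a,b=o+d*s[0],q+e*s[1];return (a+b)/2,np.linalg.norm(a-b)
def load(): return [pickle.load(open(n+".pkl","rb")) for n in("scene","top")]
def scrapers(f,box=(0.2,0.6,-0.45,0.12),zb=0.011,zh=0.022):
    """blades: grey bright; handles: orange, joined blobs above table"""
    hsv=cv2.cvtColor(f["img"],cv2.COLOR_BGR2HSV); P=cloud(f)
    inb=(P[...,0]>box[0])&(P[...,0]<box[1])&(P[...,1]>box[2])&(P[...,1]<box[3])&(P[...,2]<0.035)
    bl=((hsv[...,1]<70)&(hsv[...,2]>100)&inb).astype(np.uint8)
    n,l,st,c=cv2.connectedComponentsWithStats(bl)
    return hsv,P,bl,[(i,st[i],c[i]) for i in range(1,n) if st[i][4]>60]
E
python3 - <<'E'
from h import *
s,t=load()
for f,nm in((s,"scene"),(t,"top")):
    hsv,P,bl,L=scrapers(f)
    print(nm)
    for i,st,c in L: print(st,c,onplane(f,c,0.013), P[int(c[1]),int(c[0])])
# cupboard top
for f in (s,t):
    P=cloud(f)
    m=(P[...,2]>.084)&(P[...,2]<.1)&(P[...,1]>0.1)&(P[...,1]<.5)&(P[...,0]>.25)&(P[...,0]<.75)
    n,l,st,c=cv2.connectedComponentsWithStats(m.astype(np.uint8))
    for i in range(1,n):
        if st[i][4]>40:
            q=P[l==i]; print(st[i],cv2.minAreaRect(q[:,:2].astype(np.float32)*1000),np.median(q[:,2]))
for f,(u,v) in ((t,(390,182)),(t,(405,184)),(t,(230,237)),(s,(420,218))):
    print(u,v,hsv.shape,cloud(f)[v,u])
a=cv2.resize(t["img"][120:260,110:270],None,fx=4,fy=4,interpolation=2)
b=cv2.resize(s["img"][190:340,370:530],None,fx=3.7,fy=3.7,interpolation=2)
cv2.imwrite("pics/crop1.png",a);cv2.imwrite("pics/crop2.png",cv2.resize(t["img"][160:260,330:470],None,fx=5,fy=5))
E
```

```text
scene
[271 160  30  20 317] [285.5962 169.877 ] [[ 0.3881 -0.1956  0.013 ]] [ 0.3826 -0.2011  0.0078]
[324 176  29  24 437] [337.984  187.9748] [[ 0.375  -0.0279  0.013 ]] [ 0.3842 -0.0273  0.0292]
[273 185  31  20 356] [287.9831 194.0927] [[ 0.4619 -0.1452  0.013 ]] [ 0.4619 -0.1486  0.0113]
[236 206  31  24 383] [251.3055 217.0888] [[ 0.5779 -0.1964  0.013 ]] [ 0.5763 -0.1989  0.0095]
top
[356 172  28  16 369] [369.7995 179.252 ] [[ 0.5755 -0.2013  0.013 ]] [ 0.576  -0.1986  0.0149]
[340 209  28  17 395] [353.5215 217.2177] [[ 0.4602 -0.1493  0.013 ]] [ 0.4603 -0.1473  0.0178]
[300 230  28  29 323] [313.3096 243.7368] [[ 0.382  -0.0283  0.013 ]] [ 0.3828 -0.027   0.0369]
[358 234  27  16 393] [371.0941 241.855 ] [[ 0.3861 -0.2002  0.013 ]] [ 0.3888 -0.2003  0.0106]
[381 214  56  91 571] ((527.5322265625, 241.21034240722656), (16.9958553314209, 293.2872009277344), 85.47191619873047) 0.08758203946792631
[ 394  229   76   86 1135] ((536.1821899414062, 307.5719909667969), (33.82991409301758, 288.76708984375), 76.11616516113281) 0.09142748977140902
[ 410  242   77   88 1156] ((549.44415
[... 596 characters left out ...]
76171875), (37.21564865112305, 284.54779052734375), 76.12577056884766) 0.0918967207930732
[158 136  40  99 959] ((549.7931518554688, 358.5959167480469), (41.115779876708984, 285.79791259765625), 76.1928482055664) 0.09217691144728124
[178 141  38  99 955] ((534.1943359375, 303.1272277832031), (49.93570327758789, 285.1138916015625), 79.95536041259766) 0.09223312414405127
[212 143  16 102 505] ((524.2528686523438, 244.8619384765625), (31.296794891357422, 290.4000244140625), 86.01849365234375) 0.08848663543449709
390 182 (400, 640, 3) [ 0.565  -0.2609  0.0221]
405 184 (400, 640, 3) [ 0.5585 -0.3059  0.023 ]
230 237 (400, 640, 3) [0.3981 0.2062 0.0908]
420 218 (400, 640, 3) [0.4027 0.2248 0.0739]
```

View pics/crop1.png

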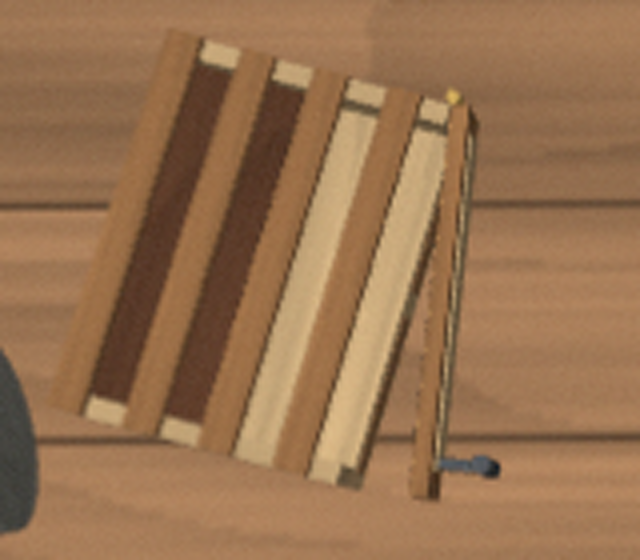

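The crop shows the door ajar. The hinge pin is at crop (453,97), full-image (223.2,144.2), and the handle bar top is at crop (488,466), full-image (232,236.5). The four slats and the dark block are visible. Next are precise fits.

```bash
cat >> h.py <<'E'
def fit_scrapers(f):
    """blade comp + handle (orange, raised) comp -> origin, yaw using handle/blade centroids & butt"""
    hsv,P,bl,L=scrapers(f); out=[]
    hd=((hsv[...,1]>120)&(hsv[...,2]>110)&(P[...,2]>.012)&(P[...,2]<.035)).astype(np.uint8)
    hd=cv2.morphologyEx(hd,cv2.MORPH_OPEN,np.ones((3,3)))
    for i,st,c in L:
        bm=(cv2.connectedComponents(bl)[1]==i)
        v,u=np.nonzero(bm); B=onplane(f,np.c_[u,v],.013); bc=B.mean(0)
        n,l,s2,c2=cv2.connectedComponentsWithStats(hd)
        best=None
        for k in range(1,n):
            if s2[k][4]<60: continue
            v,u=np.nonzero(l==k); H=onplane(f,np.c_[u,v],.022); hc=H.mean(0)
            d=np.linalg.norm(hc-bc)
            if .05<d<.13 and (best is None or abs(d-.095)<abs(best[0]-.095)): best=(d,hc,H)
        if best is None: continue
        d,hc,H=best; ax=(bc-hc)[:2]/np.linalg.norm((bc-hc)[:2])
        A=np.r_[B[:,:2],H[:,:2]]; m=A.mean(0); s=(A-m)@ax; sb=(B[:,:2]-m)@ax
        lat=np.r_[(B[:,:2]-bc[:2])@[-ax[1],ax[0]]]
        tip=np.percentile(sb,99.5); jun=np.percentile(sb,.5); butt=np.percentile((H[:,:2]-m)@ax,.5)
        mid=hc[:2]+ax*(((bc[:2]+hc[:2])/2-hc[:2])@ax)
        o=m+ax*(((tip-.13)+(butt+.06))/2); o=o+(((hc[:2]-o)-ax*((hc[:2]-o)@ax)))
        out.append((o,np.degrees(np.arctan2(ax[1],ax[0])),tip-butt,tip-jun,d,np.ptp(lat)))
    return out
E
python3 - <<'E'
from h import *
s,t=load()
for f in (s,t):
    print("scrapers")
    for o in fit_scrapers(f): print(*o)
    P=cloud(f); C=[];Y=[]
    m=(P[...,2]>.086)&(P[...,2]<.1)&(P[...,1]>0.1)&(P[...,1]<.5)&(P[...,0]>.25)&(P[...,0]<.75)
    n,l,st,c=cv2.connectedComponentsWithStats(m.astype(np.uint8))
    for i in range(1,n):
        if st[i][4]>700:
            v,u=np.nonzero(l==i); q=onplane(f,np.c_[u,v],.092)[:,:2]
            C.append(np.array(cv2.minAreaRect((q*1000).astype(np.float32))[0])); vx=cv2.fitLine(q.astype(np.float32),2,0,.01,.01).ravel(); Y.append(np.degrees(np.arctan2(vx[1],vx[0])))
    C=np.array(C); print(C.mean(0),Y, np.degrees(np.arctan2(*(C[-1]-C[0])[::-1])),np.linalg.norm(C[-1]-C[0])/3)
print("hinge",onplane(t,(223.2,144.2),.092),"handle top",onplane(t,(232,236.5),.092))
hs=cv2.resize(s["img"][190:340,370:530],None,fx=3.7,fy=3.7,interpolation=2)
a=cv2.resize(t["img"][160:260,330:470],None,fx=4,fy=4)
cv2.imwrite("pics/crop3.png",np.vstack([cv2.resize(hs,(560,525))[:250],cv2.resize(a,(560,330))]))
E
```

```text
scrapers
[ 0.384  -0.2837] 87.37285281156561 0.18784981385298988 0.0814397157990625 0.09331190911557077 0.044599217177460994
[ 0.4712 -0.233 ] 96.0887957036668 0.18676165425932778 0.08054210683493575 0.09085713492052978 0.045399772307351566
[ 0.5658 -0.2827] 82.07205770429789 0.18574709273553336 0.0818656815916782 0.09135172612442125 0.043370393361509094
[559.5731 385.5621] [np.float32(-15.1667795), np.float32(-15.518067), np.float32(-15.381389), np.float32(-14.980013)] 74.4769444708881 54.9802550132185
scrapers
[ 0.5626 -0.2893] 81.65249673744798 0.18897606320945093 0.07992240729277142 0.09462800009989093 0.04357935393784648
[ 0.468  -0.2384] 95.01837400536999 0.18865854360553114 0.07970437937988914 0.09494227146637667 0.04418914355405037
[ 0.3807 -0.2889] 86.49866100362674 0.1868846947843729 0.07849852868913815 0.09406025419507379 0.04357594392652856
[556.081  382.3793] [np.float32(-14.5462885), np.float32(-15.308381), np.float32(-15.405696), np.float32(-15.339228)] -105.47090026724236 54.385307759822275
hinge [[0.6653 0.23   0.092 ]] handle top [[0.3994 0.2004 0.092 ]]
```

View pics/crop3.png

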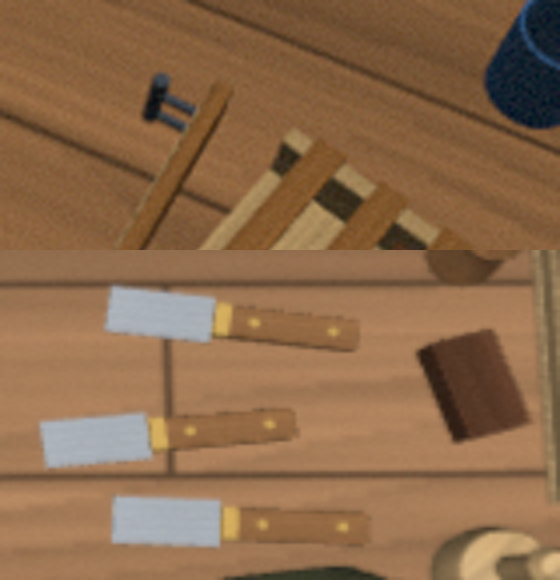

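The crop shows the steel handle bar standing off the door's free end at crop (160,80), which is scene (415.7,212.9). All three scrapers lie clear of each other. Next, a planning helper and two-view height checks.

```bash
cat > plan.py <<'E'
import sys,json,numpy as np
from plant import get_state
from scipy.spatial.transform import Rotation as R
s=get_state(); p=s["tool_pos"].copy(); r=R.from_quat(s["tcp_rot"]); x=r.as_matrix()[:,0]
print("t",round(s["time_s"],2),"pos",p.round(4),"yaw",round(np.degrees(np.arctan2(x[1],x[0])),2),"tilt",round(np.degrees(np.arccos(-r.as_matrix()[2,2])),2),"grip",round(s["grip_width"],3),round(s["grasp_force"],1),"F",s["ft_force"].round(1),"q",s["qpos"].round(2))
# args: x,y,z,yaw,closure[,minrows]
for a in sys.argv[1:]:
    v=[float(k) for k in a.split(",")]; t=np.array(v[:3]); c=v[4]
    m=r.as_matrix(); y0=np.degrees(np.arctan2(m[1,0],m[0,0])); dy=(v[3]-y0+180)%360-180
    n=int(max(np.ceil(np.linalg.norm(t-p)/.0295),np.ceil(abs(dy)/4.9),v[5] if len(v)>5 else 1))
    Rt=R.from_euler("z",v[3],degrees=True)*R.from_euler("x",180,degrees=True)
    rows=[];w=(r.inv()*Rt).as_rotvec()/n; d=(t-p)/n
    for i in range(n):
        sh=(r.inv().apply(d)/.03).round(2); rows.append([c,sh.tolist(),(np.degrees(w)/5).round(2).tolist()]); r=r*R.from_rotvec(w)
    p=t
    for i in range(0,n,8): print(json.dumps(rows[i:i+8]).replace(" ",""))
    print("--")
E
python3 - <<'E'
from h import *
s,t=load()
print("handle",tri(s,(415.7,212.9),t,(232,236.5)))
for a,b in(((285.6,169.9),(371.1,241.9)),((288,194.1),(353.5,217.2)),((251.3,217.1),(369.8,179.3))): print(tri(s,a,t,b))
P=cloud(t);i=(P[...,2]>.03)&(P[...,2]<.06)&(P[...,0]>.4)&(P[...,0]<.65)&(P[...,1]>.25)&(P[...,1]<.45)
print("floor z",np.median(P[i][:,2]))
E
python3 plan.py 0.45,-0.12,0.24,40,1 0.408,0.2785,0.2,74.8,1 0.408,0.2785,0.065,74.8,1
```

```text
handle (array([0.3992, 0.2057, 0.081 ]), np.float64(0.007568701374874942))
(array([ 0.3856, -0.1992,  0.0084]), np.float64(0.003405046155333308))
(array([ 0.4601, -0.1482,  0.0091]), np.float64(0.003142406248487988))
(array([ 0.5757, -0.2005,  0.0075]), np.float64(0.0032988911921374093))
floor z 0.040958048793855006
t 0.1 pos [ 0.1781 -0.5201  0.2418] yaw 18.89 tilt 0.07 grip 1.001 0.0 F [0.3 0.6 0.8] q [-1.46  0.38  1.3  -0.    1.46 -0.22]
[[1.0,[0.76,-0.57,0.0],[-0.0,-0.0,-0.25]],[1.0,[0.77,-0.55,0.0],[-0.0,-0.0,-0.25]],[1.0,[0.78,-0.54,0.0],[-0.0,-0.0,-0.25]],[1.0,[0.79,-0.52,0.0],[-0.0,-0.0,-0.25]],[1.0,[0.8,-0.5,0.0],[-0.0,-0.0,-0.25]],[1.0,[0.82,-0.48,0.0],[-0.0,-0.0,-0.25]],[1.0,[0.83,-0.47,0.0],[-0.0,-0.0,-0.25]],[1.0,[0.84,-0.45,0.0],[-0.0,-0.0,-0.25]]]
[[1.0,[0.85,-0.43,0.0],[-0.0,-0.0,-0.25]],[1.0,[0.85,-0.41,0.0],[-0.0,-0.0,-0.25]],[1.0,[0.86,-0.39,0.0],[-0.0,-0.0,-0.25]],[1.0,[0.87,-0.37,0.0],[-0.0,-0.0,-0.25]],[1.0,[0.88,-0.36,0.0],[-0.0,-0.0,-0.25]],[1.0,[0.89,-0.34,0.0],[-0.0,-0.0,-0.25]],[1.0,[0.89,-0.32,0.0],[-0.0,-0.0,-0.25]],[1.0,[0.9,-0.3,0.0],[-0.0,-0.0,-0.25]]]
[[1.0,[0.91,-0.28,0.0],[-0.0,-0.0,-0.25]]]
--
[[1.0,[0.53,-0.79,0.1],[0.0,0.0,-0.5]],[1.0,[0.57,-0.77,0.1],[0.0,0.0,-0.5]],[1.0,[0.6,-0.74,0.1],[0.0,0.0,-0.5]],[1.0,[0.63,-0.72,0.1],[0.0,0.0,-0.5]],[1.0,[0.66,-0.69,0.1],[0.0,0.0,-0.5]],[1.0,[0.69,-0.66,0.1],[0.0,0.0,-0.5]],[1.0,[0.72,-0.63,0.1],[0.0,0.0,-0.5]],[1.0,[0.75,-0.6,0.1],[0.0,0.0,-0.5]]]
[[1.0,[0.77,-0.56,0.1],[0.0,0.0,-0.5]],[1.0,[0.79,-0.53,0.1],[0.0,0.0,-0.5]],[1.0,[0.82,-0.49,0.1],[0.0,0.0,-0.5]],[1.0,[0.84,-0.46,0.1],[0.0,0.0,-0.5]],[1.0,[0.86,-0.42,0.1],[0.0,0.0,-0.5]],[1.0,[0.87,-0.38,0.1],[0.0,0.0,-0.5]]]
--
[[1.0,[0.0,-0.0,0.9],[0.0,0.0,0.0]],[1.0,[0.0,-0.0,0.9],[0.0,0.0,0.0]],[1.0,[0.0,-0.0,0.9],[0.0,0.0,0.0]],[1.0,[0.0,-0.0,0.9],[0.0,0.0,0.0]],[1.0,[0.0,-0.0,0.9],[0.0,0.0,0.0]]]
--
```

apply_moves --rows '[[1,[0.9,-0.2,0],[0,0,-0.7]],[1,[0.9,-0.2,0],[0,0,-0.7]],[1,[0.9,-0.2,0],[0,0,-0.7]],[1,[0.9,-0.2,0],[0,0,-0.7]],[1,[0.9,-0.2,0],[0,0,-0.7]],[1,[0.9,-0.2,0],[0,0,-0.7]],[1,[0.9,-0.2,0],[0,0,-0.7]],[1,[0.9,-0.2,0],[0,0,-0.7]]]' --force 40

```text
time_s: 0.77
tool_pos: [0.3373, -0.3679, 0.242]
tcp_rot: [0.917, 0.399, 0.0, -0.0]
ft_force: [-0.1, 0.2, 0.9]
grip_width: 0.003
grasp_force: 0.0
```

apply_moves --rows '[[1,[0.9,-0.2,0],[0,0,-0.7]],[1,[0.9,-0.2,0],[0,0,-0.7]],[1,[0.9,-0.2,0],[0,0,-0.7]],[1,[0.9,-0.2,0],[0,0,-0.7]],[1,[0.9,-0.2,0],[0,0,-0.7]],[1,[0.9,-0.2,0],[0,0,-0.7]],[1,[0.9,-0.2,0],[0,0,-0.7]],[1,[0.9,-0.2,0],[0,0,-0.7]]]'

```text
time_s: 1.43
tool_pos: [0.4056, -0.1596, 0.2421]
tcp_rot: [0.793, 0.609, -0.0, -0.0]
ft_force: [1.1, 0.2, 0.4]
grip_width: 0.003
grasp_force: 0.0
```

```bash
python3 plan.py 0.408,0.2785,0.2,74.8,1 0.408,0.2785,0.065,74.8,1
```

```text
t 1.43 pos [ 0.4056 -0.1596  0.2421] yaw 75.07 tilt 0.03 grip 0.003 0.0 F [1.1 0.2 0.4] q [-0.65  0.18  1.59  0.    1.37 -0.39]
[[1.0,[0.94,-0.25,0.09],[-0.0,-0.0,0.0]],[1.0,[0.94,-0.25,0.09],[-0.0,-0.0,0.0]],[1.0,[0.94,-0.25,0.09],[-0.0,-0.0,0.0]],[1.0,[0.94,-0.25,0.09],[-0.0,-0.0,0.0]],[1.0,[0.94,-0.25,0.09],[-0.0,-0.0,0.0]],[1.0,[0.94,-0.25,0.09],[-0.0,-0.0,0.0]],[1.0,[0.94,-0.25,0.09],[-0.0,-0.0,0.0]],[1.0,[0.94,-0.25,0.09],[-0.0,-0.0,0.0]]]
[[1.0,[0.94,-0.25,0.09],[-0.0,-0.0,0.0]],[1.0,[0.94,-0.25,0.09],[-0.0,-0.0,0.0]],[1.0,[0.94,-0.25,0.09],[-0.0,-0.0,0.0]],[1.0,[0.94,-0.25,0.09],[-0.0,-0.0,0.0]],[1.0,[0.94,-0.25,0.09],[-0.0,-0.0,0.0]],[1.0,[0.94,-0.25,0.09],[-0.0,-0.0,0.0]],[1.0,[0.94,-0.25,0.09],[-0.0,-0.0,0.0]]]
--
[[1.0,[0.0,-0.0,0.9],[0.0,0.0,0.0]],[1.0,[0.0,-0.0,0.9],[0.0,0.0,0.0]],[1.0,[0.0,-0.0,0.9],[0.0,0.0,0.0]],[1.0,[0.0,-0.0,0.9],[0.0,0.0,0.0]],[1.0,[0.0,-0.0,0.9],[0.0,0.0,0.0]]]
--
```

apply_moves --rows '[[1,[0.94,-0.25,0.1],[0,0,0]],[1,[0.94,-0.25,0.1],[0,0,0]],[1,[0.94,-0.25,0.1],[0,0,0]],[1,[0.94,-0.25,0.1],[0,0,0]],[1,[0.94,-0.25,0.1],[0,0,0]],[1,[0.94,-0.25,0.1],[0,0,0]],[1,[0.94,-0.25,0.1],[0,0,0]],[1,[0.94,-0.25,0.1],[0,0,0]]]'

```text
time_s: 2.1
tool_pos: [0.4059, 0.0738, 0.2181]
tcp_rot: [0.794, 0.608, -0.0, -0.0]
ft_force: [-0.2, -0.3, 0.4]
grip_width: 0.002
grasp_force: 0.0
```

apply_moves --rows '[[1,[0.94,-0.25,0.1],[0,0,0]],[1,[0.94,-0.25,0.1],[0,0,0]],[1,[0.94,-0.25,0.1],[0,0,0]],[1,[0.94,-0.25,0.1],[0,0,0]],[1,[0.94,-0.25,0.1],[0,0,0]],[1,[0.94,-0.25,0.1],[0,0,0]],[1,[0.94,-0.25,0.1],[0,0,0]],[1,[0,0,0],[0,0,0]]]'

```text
time_s: 2.77
tool_pos: [0.4064, 0.2802, 0.1964]
tcp_rot: [0.793, 0.609, -0.0, -0.001]
ft_force: [-1.3, 0.1, -0.3]
grip_width: 0.001
grasp_force: 0.0
```

```bash
python3 plan.py 0.408,0.2785,0.065,74.8,1; python3 look.py b >/dev/null; python3 -c "
from h import *
s,t=load()
a=cv2.resize(s['img'][170:310,330:530],None,fx=4,fy=4)
cv2.imwrite('pics/b1.png',a)
print(len(fit_scrapers(t)),fit_scrapers(s))
"
```

```text
t 2.77 pos [0.4064 0.2802 0.1964] yaw 75.09 tilt 0.08 grip 0.001 0.0 F [-1.3  0.1 -0.3] q [0.36 0.32 1.53 0.   1.29 0.62]
[[1.0,[-0.01,0.01,0.88],[-0.0,-0.0,0.01]],[1.0,[-0.01,0.01,0.88],[-0.0,-0.0,0.01]],[1.0,[-0.01,0.01,0.88],[-0.0,-0.0,0.01]],[1.0,[-0.01,0.01,0.88],[-0.0,-0.0,0.01]],[1.0,[-0.01,0.01,0.88],[-0.0,-0.0,0.01]]]
--
3 [(array([ 0.4623, -0.2325]), np.float64(153.64465284277296), np.float64(0.16041347385378002), np.float64(0.06563449975306591), np.float64(0.09398234266970078), np.float64(0.08821360797770872)), (array([ 0.4714, -0.2334]), np.float64(96.29935685548095), np.float64(0.18736313017790907), np.float64(0.0802526782867567), np.float64(0.09299389623792978), np.float64(0.045432657083993605)), (array([ 0.5658, -0.2826]), np.float64(82.32333398594446), np.float64(0.18594585964316146), np.float64(0.0820776327451984), np.float64(0.0913392099788109), np.float64(0.04320535982488856))]
```

View pics/b1.png

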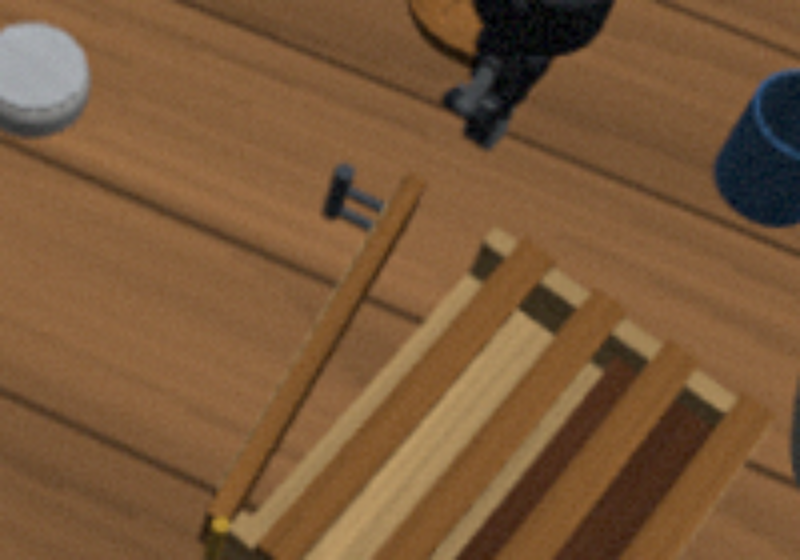

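The gripper is over the opening between door and cupboard, and the door leaf and handle are clear of it. I'll descend and then sweep the door outward.

apply_moves --rows '[[1,[0,0,0.9],[0,0,0]],[1,[0,0,0.9],[0,0,0]],[1,[0,0,0.9],[0,0,0]],[1,[0,0,0.9],[0,0,0]],[1,[0,0,0.8],[0,0,0]],[1,[0,0,0],[0,0,0]]]'

```text
time_s: 3.37
tool_pos: [0.4054, 0.2747, 0.062]
tcp_rot: [0.794, 0.607, -0.004, -0.001]
ft_force: [-1.1, 0.5, -0.6]
grip_width: 0.001
grasp_force: 0.0
```

apply_moves --rows '[[1,[-0.3,0.03,0],[0,0,0]],[1,[-0.4,0.05,0],[0,0,0]],[1,[-0.5,0.1,0],[0,0,0]],[1,[-0.5,0.1,0],[0,0,0]],[1,[-0.48,0.15,0],[0,0,0]],[1,[-0.48,0.2,0],[0,0,0]],[1,[-0.46,0.22,0],[0,0,0]],[1,[-0.45,0.24,0],[0,0,0]]]'

```text
time_s: 4.03
tool_pos: [0.4111, 0.163, 0.0671]
tcp_rot: [0.794, 0.608, 0.001, 0.001]
ft_force: [0.4, 0.6, -0.5]
grip_width: 0.004
grasp_force: 0.2
```

```bash
cat > arc.py <<'E'
import numpy as np
from plant import get_state
p=get_state()["tool_pos"]; d=p[:2]-[.6655,.2335]; print(p.round(4),"r",np.hypot(*d).round(4),"phi",np.degrees(np.arctan2(d[1],d[0]))%360,get_state()["ft_force"].round(1))
E
python3 arc.py
```

```text
[0.4111 0.163  0.0671] r 0.2639 phi 195.4822710509063 [ 0.4  0.6 -0.5]
```

apply_moves --rows '[[1,[-0.67,0.44,0],[0,0,0]],[1,[-0.63,0.5,0],[0,0,0]],[1,[-0.58,0.55,0],[0,0,0]],[1,[-0.53,0.6,0],[0,0,0]],[1,[-0.47,0.65,0],[0,0,0]],[1,[-0.41,0.69,0],[0,0,0]],[1,[-0.35,0.72,0],[0,0,0]],[1,[-0.28,0.75,0],[0,0,0]]]'

```text
time_s: 4.7
tool_pos: [0.5225, 0.0105, 0.0673]
tcp_rot: [0.794, 0.608, 0.001, 0.001]
ft_force: [0.5, 0.2, 1.1]
grip_width: 0.001
grasp_force: 0.2
```

apply_moves --rows '[[1,[-0.21,0.77,0],[0,0,0]],[1,[-0.14,0.79,0],[0,0,0]],[1,[-0.07,0.6,0],[0,0,0]],[1,[0,0.4,0],[0,0,0]],[1,[0,0.3,0],[0,0,0]],[1,[0,0,0],[0,0,0]]]'

```text
time_s: 5.2
tool_pos: [0.6028, -0.0236, 0.0672]
tcp_rot: [0.794, 0.608, 0.001, 0.002]
ft_force: [-0.8, -0.4, 0.4]
grip_width: -0.001
grasp_force: 0.0
```

```bash
python3 arc.py;python3 look.py c >/dev/null
```

```text
[ 0.6028 -0.0236  0.0672] r 0.2646 phi 256.2884735967092 [-0.8 -0.4  0.4]
```

View pics/c_scene.png

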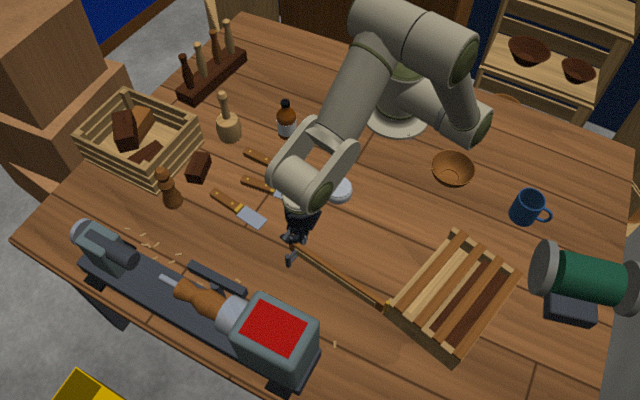

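The door stands open at about 95°, with the fingers on its inner side near (295,240). I'll push it a little further, lift, and back away to look at the scrapers.

apply_moves --rows '[[1,[0,0.3,0],[0,0,0]],[1,[0.03,0.3,0],[0,0,0]],[1,[0,0,0],[0,0,0]],[0.4,[0,-0.6,-0.3],[0,0,0]],[0.4,[0,-0.6,-0.9],[0,0,0]],[0.4,[0,-0.6,-0.9],[0,0,0]],[0.4,[0,-0.6,-0.9],[0,0,0]],[0.4,[0.5,-0.8,-0.9],[0,0,0]]]'

```text
time_s: 5.97
tool_pos: [0.5287, 0.0128, 0.1837]
tcp_rot: [0.795, 0.607, -0.0, 0.0]
ft_force: [0.6, -0.0, 0.3]
grip_width: 0.598
grasp_force: 0.0
```

apply_moves --rows '[[0.4,[0.9,-0.8,0],[0,0,0]],[0.4,[0.9,-0.8,0],[0,0,0]],[0.4,[0.9,-0.8,0],[0,0,0]],[0.4,[0.9,-0.8,0],[0,0,0]],[0.4,[0.9,-0.8,0],[0,0,0]],[0.4,[0.9,-0.4,0],[0,0,0]],[0.4,[0.9,0,0],[0,0,0]],[0.4,[0,0,0],[0,0,0]]]'

```text
time_s: 6.63
tool_pos: [0.4512, 0.234, 0.1829]
tcp_rot: [0.793, 0.61, 0.001, -0.0]
ft_force: [-0.1, 0.3, -0.7]
grip_width: 0.602
grasp_force: 0.0
```

```bash
python3 plan.py;python3 look.py d >/dev/null; python3 -c "
from h import *
for f in load():
  for o in fit_scrapers(f): print(*o)
"
```

```text
t 6.63 pos [0.4512 0.234  0.1829] yaw 75.11 tilt 0.1 grip 0.602 0.0 F [-0.1  0.3 -0.7] q [0.24 0.36 1.51 0.   1.27 0.5 ]
[ 0.4624 -0.2323] 153.8673886342813 0.1601685277765002 0.06542899881996388 0.093575555044422 0.08952807637809679
[ 0.4712 -0.2328] 96.16073625917396 0.18868689152657364 0.08136762391218771 0.09288377510373685 0.04540701256800696
[ 0.5658 -0.2826] 82.26120368247508 0.18593998927223354 0.08206614115377142 0.09127338772720744 0.04322123400078961
[ 0.5628 -0.2893] 81.67617645494575 0.18896741811224851 0.07991365299713765 0.09517163687814367 0.04356126240021971
[ 0.468  -0.2384] 95.06479796431182 0.18865734937873316 0.07971817029961294 0.09501005671167286 0.04386680166199024
[ 0.3807 -0.2889] 86.4575478920602 0.1868988271377473 0.07851812545202254 0.09490659550043701 0.04360272492687226
```

View pics/d_top.png

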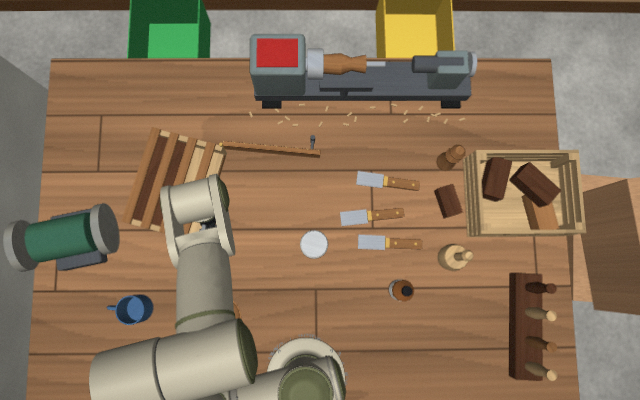

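All three scrapers are where they were, at (388,181), (372,217) and (390,243) in the top view. There is no fourth, and the door is wide open along (225–320,150). The farthest scraper goes first, into slot1.

```bash
python3 plan.py 0.5643,-0.286,0.15,82,0.4 0.5643,-0.286,0.014,82,0.4
```

```text
t 6.73 pos [0.4512 0.2311 0.1825] yaw 75.0 tilt 0.02 grip 0.6 0.0 F [-0.5 -0.4  0. ] q [ 0.24  0.36  1.52 -0.    1.27  0.5 ]
[[0.4,[-0.87,0.45,0.06],[-0.0,0.0,-0.08]],[0.4,[-0.87,0.44,0.06],[-0.0,0.0,-0.08]],[0.4,[-0.88,0.44,0.06],[-0.0,0.0,-0.08]],[0.4,[-0.88,0.43,0.06],[-0.0,0.0,-0.08]],[0.4,[-0.88,0.43,0.06],[-0.0,0.0,-0.08]],[0.4,[-0.89,0.42,0.06],[-0.0,0.0,-0.08]],[0.4,[-0.89,0.41,0.06],[-0.0,0.0,-0.08]],[0.4,[-0.89,0.41,0.06],[-0.0,0.0,-0.08]]]
[[0.4,[-0.89,0.4,0.06],[-0.0,0.0,-0.08]],[0.4,[-0.9,0.4,0.06],[-0.0,0.0,-0.08]],[0.4,[-0.9,0.39,0.06],[-0.0,0.0,-0.08]],[0.4,[-0.9,0.38,0.06],[-0.0,0.0,-0.08]],[0.4,[-0.9,0.38,0.06],[-0.0,0.0,-0.08]],[0.4,[-0.91,0.37,0.06],[-0.0,0.0,-0.08]],[0.4,[-0.91,0.37,0.06],[-0.0,0.0,-0.08]],[0.4,[-0.91,0.36,0.06],[-0.0,0.0,-0.08]]]
[[0.4,[-0.91,0.35,0.06],[-0.0,0.0,-0.08]],[0.4,[-0.92,0.35,0.06],[-0.0,0.0,-0.08]]]
--
[[0.4,[-0.0,-0.0,0.91],[-0.0,-0.0,0.0]],[0.4,[-0.0,-0.0,0.91],[-0.0,-0.0,0.0]],[0.4,[-0.0,-0.0,0.91],[-0.0,-0.0,0.0]],[0.4,[-0.0,-0.0,0.91],[-0.0,-0.0,0.0]],[0.4,[-0.0,-0.0,0.91],[-0.0,-0.0,0.0]]]
--
```

apply_moves --rows '[[0.4,[-0.87,0.45,0.06],[0,0,-0.08]],[0.4,[-0.87,0.44,0.06],[0,0,-0.08]],[0.4,[-0.88,0.44,0.06],[0,0,-0.08]],[0.4,[-0.88,0.43,0.06],[0,0,-0.08]],[0.4,[-0.88,0.43,0.06],[0,0,-0.08]],[0.4,[-0.89,0.42,0.06],[0,0,-0.08]],[0.4,[-0.89,0.41,0.06],[0,0,-0.08]],[0.4,[-0.89,0.41,0.06],[0,0,-0.08]]]'

```text
time_s: 7.4
tool_pos: [0.5011, -0.0015, 0.1681]
tcp_rot: [0.777, 0.63, -0.0, -0.0]
ft_force: [0.3, 0.3, -0.8]
grip_width: 0.599
grasp_force: 0.0
```

apply_moves --rows '[[0.4,[-0.89,0.4,0.06],[0,0,-0.08]],[0.4,[-0.9,0.4,0.06],[0,0,-0.08]],[0.4,[-0.9,0.39,0.06],[0,0,-0.08]],[0.4,[-0.9,0.38,0.06],[0,0,-0.08]],[0.4,[-0.9,0.38,0.06],[0,0,-0.08]],[0.4,[-0.91,0.37,0.06],[0,0,-0.08]],[0.4,[-0.91,0.37,0.06],[0,0,-0.08]],[0.4,[-0.91,0.36,0.06],[0,0,-0.08]]]'

```text
time_s: 8.07
tool_pos: [0.5512, -0.2311, 0.1536]
tcp_rot: [0.759, 0.651, -0.0, -0.0]
ft_force: [1.3, 0.0, 0.1]
grip_width: 0.598
grasp_force: 0.0
```

apply_moves --rows '[[0.4,[-0.91,0.35,0.06],[0,0,-0.08]],[0.4,[-0.92,0.35,0.06],[0,0,-0.08]],[0.4,[0,0,0.9],[0,0,0]],[0.4,[0,0,0.9],[0,0,0]],[0.4,[0,0,0.9],[0,0,0]],[0.4,[0,0,0],[0,0,0]]]'

```text
time_s: 8.57
tool_pos: [0.5617, -0.2855, 0.0641]
tcp_rot: [0.755, 0.656, -0.001, -0.005]
ft_force: [-0.4, 0.8, -1.4]
grip_width: 0.6
grasp_force: 0.0
```

```bash
python3 plan.py 0.5643,-0.286,0.014,82,0.4; python3 -c "
from h import *
f=grab_frame('scene')
for o in fit_scrapers(f): print(*o)"
```

```text
t 8.57 pos [ 0.5617 -0.2855  0.0641] yaw 81.99 tilt 0.57 grip 0.6 0.0 F [-0.4  0.8 -1.4] q [-0.66  0.69  1.29 -0.    1.17 -0.52]
[[0.4,[-0.01,0.05,0.83],[-0.05,-0.03,-0.0]],[0.4,[-0.0,0.05,0.83],[-0.05,-0.03,-0.0]]]
--
[ 0.3493 -0.2843] 97.54421032102081 0.18812203987348874 0.08139405442757512 0.09241455051319597 0.04465975592313958
[ 0.4713 -0.2332] 96.18533934036664 0.1876574206311004 0.08049456137741955 0.09295027525319323 0.045411583490412896
[ 0.4957 -0.2279] 20.89281166495564 0.1667831639511968 0.064819991606788 0.11366456187106995 0.08679400696901596
```

apply_moves --rows '[[0.4,[0,0.05,0.7],[0,0,0]],[0.4,[0,0,0.7],[0,0,0]],[0.4,[0,0,0.3],[0,0,0]],[0.4,[0,0,0],[0,0,0]]]'

```text
time_s: 8.95
tool_pos: [0.566, -0.2863, 0.0177]
tcp_rot: [0.754, 0.657, -0.0, -0.001]
ft_force: [0.3, 0.5, -0.0]
grip_width: 0.599
grasp_force: 0.0
```

```bash
python3 plan.py
```

```text
t 8.95 pos [ 0.566  -0.2863  0.0177] yaw 82.07 tilt 0.1 grip 0.599 0.0 F [ 0.3  0.5 -0. ] q [-0.65  0.75  1.32 -0.    1.07 -0.52]
```

apply_moves --rows '[[0.4,[0,0,0.12],[0,0,0]],[1,[0,0,0],[0,0,0]],[1,[0,0,0],[0,0,0]],[1,[0,0,0],[0,0,0]],[1,[0,0,0],[0,0,0]],[1,[0,0,0],[0,0,0]]]' --force 80

```text
time_s: 9.45
tool_pos: [0.5672, -0.2866, 0.016]
tcp_rot: [0.754, 0.657, 0.0, 0.001]
ft_force: [-1.3, -0.2, 5.7]
grip_width: 0.308
grasp_force: 80.7
```

apply_moves --rows '[[1,[0,0,-0.6],[0,0,0]],[1,[0,0,-0.9],[0,0,0]],[1,[0,0,-0.9],[0,0,0]],[1,[0,0,0],[0,0,0]]]'

```text
time_s: 9.78
tool_pos: [0.5687, -0.2876, 0.0922]
tcp_rot: [0.754, 0.657, 0.001, 0.005]
ft_force: [1.0, -0.2, -0.5]
grip_width: 0.303
grasp_force: 79.7
```

```bash
cat > c2w.py <<'E'
import sys,numpy as np
O=np.array([.5274,.2721]);th=np.radians(74.8);ex=np.array([np.cos(th),np.sin(th)]);ey=np.array([-ex[1],ex[0]])
def w(x,y): return O+x*ex+y*ey
if __name__=="__main__":
    for a in sys.argv[1:]:
        x,y=map(float,a.split(","));print(a,w(x/1000,y/1000).round(4))
E
python3 c2w.py=0 2>/dev/null; python3 c2w.py -150,-31 5,-31; python3 plan.py
```

```text
-150,-31 [0.518  0.1192]
5,-31 [0.5586 0.2688]
t 9.78 pos [ 0.5687 -0.2876  0.0922] yaw 82.11 tilt 0.55 grip 0.303 79.7 F [ 1.  -0.2 -0.5] q [-0.65  0.66  1.26  0.    1.21 -0.52]
```

```bash
python3 plan.py 0.518,0.1192,0.07,74.8,1
```

```text
t 9.78 pos [ 0.5687 -0.2876  0.0922] yaw 82.11 tilt 0.55 grip 0.303 79.7 F [ 1.  -0.2 -0.5] q [-0.65  0.66  1.26  0.    1.21 -0.52]
[[1.0,[0.94,-0.25,0.05],[0.01,0.0,0.1]],[1.0,[0.94,-0.26,0.05],[0.01,0.0,0.1]],[1.0,[0.94,-0.27,0.05],[0.01,0.0,0.1]],[1.0,[0.94,-0.28,0.05],[0.01,0.0,0.1]],[1.0,[0.93,-0.29,0.05],[0.01,0.0,0.1]],[1.0,[0.93,-0.3,0.05],[0.01,0.0,0.1]],[1.0,[0.93,-0.3,0.05],[0.01,0.0,0.1]],[1.0,[0.92,-0.31,0.05],[0.01,0.0,0.1]]]
[[1.0,[0.92,-0.32,0.05],[0.01,0.0,0.1]],[1.0,[0.92,-0.33,0.05],[0.01,0.0,0.1]],[1.0,[0.92,-0.34,0.05],[0.01,0.0,0.1]],[1.0,[0.91,-0.35,0.05],[0.01,0.0,0.1]],[1.0,[0.91,-0.35,0.05],[0.01,0.0,0.1]],[1.0,[0.91,-0.36,0.05],[0.01,0.0,0.1]]]
--
```

apply_moves --rows '[[1,[0.94,-0.25,0.05],[0,0,0.1]],[1,[0.94,-0.26,0.05],[0,0,0.1]],[1,[0.94,-0.27,0.05],[0,0,0.1]],[1,[0.94,-0.28,0.05],[0,0,0.1]],[1,[0.93,-0.29,0.05],[0,0,0.1]],[1,[0.93,-0.3,0.05],[0,0,0.1]],[1,[0.93,-0.3,0.05],[0,0,0.1]],[1,[0.92,-0.31,0.05],[0,0,0.1]]]'

```text
time_s: 10.45
tool_pos: [0.537, -0.0525, 0.0742]
tcp_rot: [0.777, 0.63, -0.0, -0.0]
ft_force: [-0.2, -0.4, -1.5]
grip_width: 0.309
grasp_force: 79.6
```

apply_moves --rows '[[1,[0.92,-0.32,0.05],[0,0,0.1]],[1,[0.92,-0.33,0.05],[0,0,0.1]],[1,[0.92,-0.34,0.05],[0,0,0.1]],[1,[0.91,-0.35,0.05],[0,0,0.1]],[1,[0.91,-0.35,0.05],[0,0,0.1]],[1,[0.91,-0.36,0.05],[0,0,0.1]],[1,[0,0,0],[0,0,0]]]'

```text
time_s: 11.03
tool_pos: [0.5136, 0.1246, 0.065]
tcp_rot: [0.792, 0.611, -0.0, -0.001]
ft_force: [-1.2, 0.4, -2.7]
grip_width: 0.307
grasp_force: 79.5
```

```bash
python3 look.py e >/dev/null; python3 plan.py
python3 - <<'E'
from h import *
from c2w import *
s,t=load()
for f in (s,t):
    hsv=cv2.cvtColor(f["img"],cv2.COLOR_BGR2HSV); P=cloud(f)
    m=((hsv[...,1]<80)&(hsv[...,2]>100)&(P[...,0]>.45)&(P[...,0]<.62)&(P[...,1]>.12)&(P[...,1]<.30)&(P[...,2]>.03)&(P[...,2]<.1)).astype(np.uint8)
    n,l,st,c=cv2.connectedComponentsWithStats(m)
    for i in range(1,n):
        if st[i][4]>50:
            v,u=np.nonzero(l==i);q=onplane(f,np.c_[u,v],.067);z=np.median(P[l==i][:,2])
            r=cv2.minAreaRect((q[:,:2]*1000).astype(np.float32)); d=np.array(r[0])/1000-O
            print(st[i],r,"zmed",z,"cup mm",(d@ex*1000).round(1),(d@ey*1000).round(1))
a=cv2.resize(s["img"][190:350,330:530],None,fx=4,fy=3.75);cv2.imwrite("pics/e1.png",a)
p=get_state()["tool_pos"][:2]-O; print("tcp cup",p@ex*1000,p@ey*1000)
E
```

```text
t 11.13 pos [0.5148 0.1213 0.0653] yaw 75.22 tilt 0.01 grip 0.304 79.5 F [ 0.1  0.2 -1.8] q [ 0.01  0.54  1.6  -0.    0.99  0.27]
[378 245  35  29 481] ((539.8942260742188, 211.4479522705078), (79.51921844482422, 43.760372161865234), 75.11286163330078) zmed 0.06184443197248912 cup mm -55.3 -28.0
tcp cup -148.87031300587077 -27.35628883784193
```

View pics/e1.png

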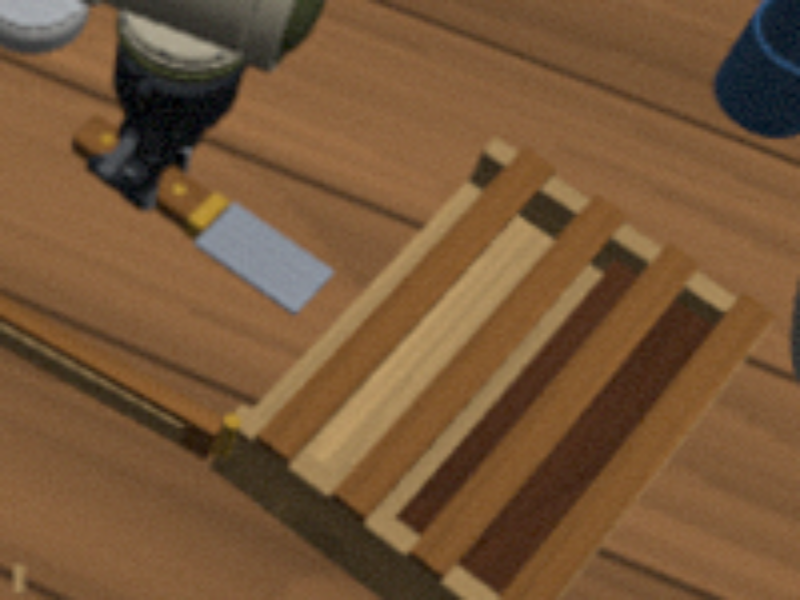

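The blade is held level at crop (265,258) in front of the cupboard's open front. Its tool-relative position shows the scene camera reads about 1.5 mm too far along the cupboard's y, so I'll correct the cupboard origin by 2.8 mm.

```bash
sed -i 's/\[.5274,.2721\]/[.5301,.2714]/' c2w.py; python3 c2w.py -- 2>/dev/null
python3 - <<'E'
from c2w import *
import subprocess
f=lambda x,y,z,n=1:"%.4f,%.4f,%.4f,74.8,1,%d"%(*w(x/1e3,y/1e3),z,n)
print(subprocess.run(["python3","plan.py",f(-130,-31,.058),f(-25,-31,.0575),f(3,-31,.0575,3)],capture_output=True,text=True).stdout)
E
```

```text
t 11.13 pos [0.5148 0.1213 0.0653] yaw 75.22 tilt 0.01 grip 0.304 79.5 F [ 0.1  0.2 -1.8] q [ 0.01  0.54  1.6  -0.    0.99  0.27]
[[1.0,[0.63,0.22,0.24],[-0.0,0.0,0.08]]]
--
[[1.0,[0.87,0.0,0.0],[0.0,-0.0,-0.0]],[1.0,[0.87,0.0,0.0],[0.0,-0.0,-0.0]],[1.0,[0.87,0.0,0.0],[0.0,-0.0,-0.0]],[1.0,[0.87,0.0,0.0],[0.0,-0.0,-0.0]]]
--
[[1.0,[0.31,-0.0,-0.0],[-0.0,0.0,-0.0]],[1.0,[0.31,-0.0,-0.0],[-0.0,0.0,-0.0]],[1.0,[0.31,-0.0,-0.0],[-0.0,0.0,-0.0]]]
--
```

apply_moves --rows '[[1,[0.63,0.22,0.24],[0,0,0.08]],[1,[0,0,0],[0,0,0]],[1,[0.6,0,0],[0,0,0]],[1,[0.8,0,0],[0,0,0]],[1,[0.8,0,0],[0,0,0]],[1,[0.6,0,0],[0,0,0]],[1,[0,0,0],[0,0,0]],[1,[0,0,0],[0,0,0]]]'

```text
time_s: 11.8
tool_pos: [0.5486, 0.2175, 0.058]
tcp_rot: [0.795, 0.607, -0.0, 0.0]
ft_force: [-0.6, -0.9, -1.9]
grip_width: 0.309
grasp_force: 79.5
```

```bash
cat > cup.py <<'E'
from c2w import *
from plant import get_state
s=get_state();p=s["tool_pos"];d=p[:2]-O
print("t",round(s["time_s"],2),"cup x,y mm",(d@ex*1e3).round(1),(d@ey*1e3).round(1),"z",(p[2]*1e3).round(1),"F ex,ey,z",(s["ft_force"][:2]@ex).round(1),(s["ft_force"][:2]@ey).round(1),s["ft_force"][2].round(1),"grip",s["grip_width"].__round__(3),s["grasp_force"].__round__(1))
E
python3 cup.py; python3 plan.py
```

```text
t 11.8 cup x,y mm -47.2 -32.0 z 58.0 F ex,ey,z -1.1 0.3 -1.9 grip 0.309 79.5
t 11.8 pos [0.5486 0.2175 0.058 ] yaw 74.72 tilt 0.02 grip 0.309 79.5 F [-0.6 -0.9 -1.9] q [ 0.18  0.64  1.43 -0.    1.07  0.44]
```

apply_moves --rows '[[1,[0.4,-0.03,0],[0,0,0]],[1,[0.3,0,0],[0,0,0]],[1,[0.3,0,0],[0,0,0]],[1,[0,0,0],[0,0,0]]]'

```text
time_s: 12.13
tool_pos: [0.5556, 0.2481, 0.058]
tcp_rot: [0.795, 0.607, -0.0, -0.0]
ft_force: [-0.5, 0.9, -1.7]
grip_width: 0.308
grasp_force: 79.5
```

```bash
python3 cup.py
```

```text
t 12.13 cup x,y mm -15.8 -30.7 z 58.0 F ex,ey,z 0.8 0.7 -1.7 grip 0.308 79.5
```

apply_moves --rows '[[1,[0.3,0,0],[0,0,0]],[1,[0.35,0,0],[0,0,0]],[1,[0,0,0],[0,0,0]]]'

```text
time_s: 12.38
tool_pos: [0.561, 0.268, 0.0581]
tcp_rot: [0.795, 0.607, 0.001, -0.0]
ft_force: [-0.3, 0.2, -1.9]
grip_width: 0.306
grasp_force: 79.5
```

```bash
python3 cup.py
```

```text
t 12.38 cup x,y mm 4.8 -30.7 z 58.1 F ex,ey,z 0.1 0.4 -1.9 grip 0.306 79.5
```

apply_moves --rows '[[1,[0,0,0.05],[0,0,0]],[0.5,[0,0,0],[0,0,0]],[0.45,[0,0,0],[0,0,0]],[0.45,[0,0,0],[0,0,0]],[0.45,[-0.4,0,0],[0,0,0]],[0.45,[-0.8,0,0],[0,0,0]],[0.45,[-0.8,0,0],[0,0,0]],[0.45,[-0.8,0,0],[0,0,0]]]'

```text
time_s: 13.05
tool_pos: [0.5379, 0.1834, 0.0568]
tcp_rot: [0.795, 0.607, 0.0, 0.0]
ft_force: [-0.2, -0.1, 0.4]
grip_width: 0.55
grasp_force: 0.0
```

apply_moves --rows '[[0.45,[-0.2,0,0],[0,0,0]],[1,[0,0,0],[0,0,0]],[1,[0,0,0],[0,0,0]],[1,[0,0,0],[0,0,0]],[1,[0,0,0],[0,0,0]]]'

```text
time_s: 13.47
tool_pos: [0.5371, 0.18, 0.0566]
tcp_rot: [0.795, 0.607, 0.0, 0.0]
ft_force: [-0.4, 0.0, -1.1]
grip_width: 0.007
grasp_force: 0.0
```

```bash
python3 cup.py; python3 look.py f >/dev/null; python3 -c "
from h import *
s,t=load()
a=cv2.resize(s['img'][190:350,330:530],None,fx=4,fy=3.75);cv2.imwrite('pics/f1.png',a)"
```

```text
t 13.47 cup x,y mm -86.3 -30.7 z 56.6 F ex,ey,z -0.1 0.4 -1.1 grip 0.007 0.0
```

View pics/f1.png

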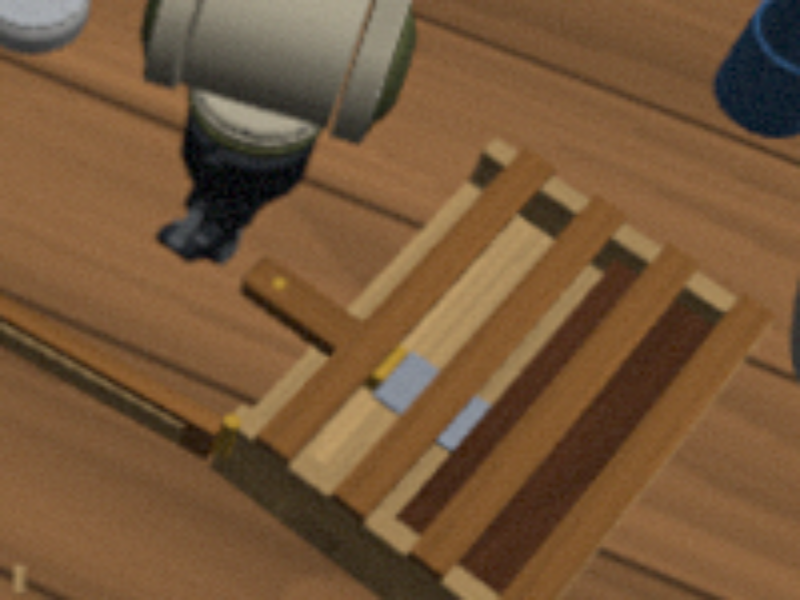

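The scraper lies straight, its blade entering the slot line at crop (463,423), with its butt out at (255,280). Next I'll push it home with the closed fingers.

apply_moves --rows '[[1,[0.4,0,0],[0,0,0]],[1,[0.3,0,0],[0,0,0]],[1,[0.35,0,0],[0,0,0]],[1,[0.35,0,0],[0,0,0]],[1,[0.35,0,0],[0,0,0]],[1,[0.3,0,0],[0,0,0]],[1,[0.2,0,0],[0,0,0]],[1,[0,0,0],[0,0,0]]]'

```text
time_s: 14.23
tool_pos: [0.5549, 0.2458, 0.0565]
tcp_rot: [0.795, 0.607, 0.0, -0.0]
ft_force: [-0.3, -0.8, 0.4]
grip_width: -0.002
grasp_force: 0.0
```

```bash
python3 cup.py
```

```text
t 14.23 cup x,y mm -18.2 -30.7 z 56.5 F ex,ey,z -0.9 0.0 0.4 grip -0.002 0.0
```

apply_moves --rows '[[1,[0.2,0,0],[0,0,0]],[1,[0.1,0,0],[0,0,0]],[1,[0.1,0,0],[0,0,0]],[1,[0.05,0,0],[0,0,0]],[1,[0,0,0],[0,0,0]]]'

```text
time_s: 14.65
tool_pos: [0.5573, 0.2543, 0.0565]
tcp_rot: [0.795, 0.607, -0.004, 0.001]
ft_force: [-5.6, -18.0, 5.3]
grip_width: 0.001
grasp_force: 9.3
```

```bash
python3 cup.py
```

```text
t 14.65 cup x,y mm -9.4 -30.7 z 56.5 F ex,ey,z -18.8 0.6 5.3 grip 0.001 9.3
```

apply_moves --rows '[[1,[0.08,0,0],[0,0,0]],[1,[0,0,0],[0,0,0]],[1,[0,0,0],[0,0,0]]]'

```text
time_s: 14.9
tool_pos: [0.5573, 0.2544, 0.0565]
tcp_rot: [0.795, 0.606, -0.006, 0.002]
ft_force: [-8.5, -29.5, 10.2]
grip_width: -0.0
grasp_force: 15.2
```

```bash
python3 cup.py
```

```text
t 14.9 cup x,y mm -9.2 -30.7 z 56.5 F ex,ey,z -30.7 0.5 10.2 grip -0.0 15.2
```

apply_moves --rows '[[1,[-0.3,0,0],[0,0,0]],[1,[-0.5,0,-0.5],[0,0,0]],[0.4,[-0.5,0.3,-0.8],[0,0,0]],[0.4,[-0.8,0.3,-0.8],[0,0,0]],[0.4,[-0.8,0.3,-0.8],[0,0,0]],[0.4,[-0.8,0.3,0],[0,0,0]],[0.4,[-0.8,0.3,0],[0,0,0]],[0.4,[-0.8,0.3,0],[0,0,0]]]'

```text
time_s: 15.57
tool_pos: [0.5692, 0.0909, 0.1442]
tcp_rot: [0.795, 0.607, 0.001, 0.0]
ft_force: [0.3, -0.4, -0.6]
grip_width: 0.602
grasp_force: 0.0
```

```bash
python3 look.py g >/dev/null; python3 -c "
from h import *
s,t=load()
a=cv2.resize(s['img'][190:350,370:530],(400,400),interpolation=2);b=cv2.resize(t['img'][120:260,110:250],(400,400),interpolation=2);cv2.imwrite('pics/g1.png',np.hstack([a,b]))
for f in (s,t):
  for o in fit_scrapers(f): print(*o)"; python3 plan.py
```

```text
[ 0.3491 -0.2843] 97.53996595928723 0.1880877184560565 0.08139871049407146 0.09346650115794354 0.04391078602517026
[ 0.4713 -0.2334] 96.302890308299 0.18735856566596729 0.07980987760261739 0.09261423418566811 0.04553778462759007
[ 0.468  -0.2384] 95.06554876403156 0.18865889232212435 0.07972116336618765 0.09471818061575919 0.04415283280480627
[ 0.3459 -0.2895] 96.39510688041767 0.18883399838315865 0.0807974440561808 0.09462659369844287 0.044503094556333986
t 15.67 pos [0.5696 0.0891 0.1438] yaw 74.47 tilt 0.04 grip 0.6 0.0 F [-0.4  0.7  0. ] q [-0.05  0.51  1.38 -0.    1.25  0.22]
```

View pics/g1.png

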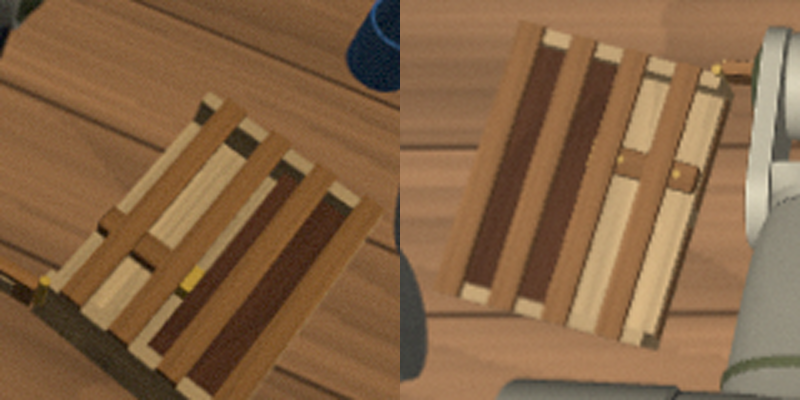

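The scraper is home: in the right crop its butt at (697,180) sits just inside the front edge, with the stop rigid. The other two are at (.471,-.236) and (.348,-.287). The middle one is next, for slot2.

```bash
python3 plan.py 0.4727,-0.236,0.12,95.5,0.4 0.4727,-0.236,0.0155,95.5,0.4
```

```text
t 15.67 pos [0.5696 0.0891 0.1438] yaw 74.47 tilt 0.04 grip 0.6 0.0 F [-0.4  0.7  0. ] q [-0.05  0.51  1.38 -0.    1.25  0.22]
[[0.4,[-0.94,-0.02,0.07],[0.0,0.0,-0.35]],[0.4,[-0.94,-0.05,0.07],[0.0,0.0,-0.35]],[0.4,[-0.94,-0.08,0.07],[0.0,0.0,-0.35]],[0.4,[-0.94,-0.1,0.07],[0.0,0.0,-0.35]],[0.4,[-0.93,-0.13,0.07],[0.0,0.0,-0.35]],[0.4,[-0.93,-0.16,0.07],[0.0,0.0,-0.35]],[0.4,[-0.92,-0.19,0.07],[0.0,0.0,-0.35]],[0.4,[-0.92,-0.22,0.07],[0.0,0.0,-0.35]]]
[[0.4,[-0.91,-0.25,0.07],[0.0,0.0,-0.35]],[0.4,[-0.9,-0.27,0.07],[0.0,0.0,-0.35]],[0.4,[-0.89,-0.3,0.07],[0.0,0.0,-0.35]],[0.4,[-0.88,-0.33,0.07],[0.0,0.0,-0.35]]]
--
[[0.4,[-0.0,-0.0,0.87],[-0.0,-0.0,0.0]],[0.4,[-0.0,-0.0,0.87],[-0.0,-0.0,0.0]],[0.4,[-0.0,-0.0,0.87],[-0.0,-0.0,0.0]],[0.4,[-0.0,-0.0,0.87],[-0.0,-0.0,0.0]]]
--
```

apply_moves --rows '[[0.4,[-0.94,-0.02,0.07],[0,0,-0.35]],[0.4,[-0.94,-0.05,0.07],[0,0,-0.35]],[0.4,[-0.94,-0.08,0.07],[0,0,-0.35]],[0.4,[-0.94,-0.1,0.07],[0,0,-0.35]],[0.4,[-0.93,-0.13,0.07],[0,0,-0.35]],[0.4,[-0.93,-0.16,0.07],[0,0,-0.35]],[0.4,[-0.92,-0.19,0.07],[0,0,-0.35]],[0.4,[-0.92,-0.22,0.07],[0,0,-0.35]]]'

```text
time_s: 16.33
tool_pos: [0.5048, -0.1253, 0.1268]
tcp_rot: [0.714, 0.7, 0.0, 0.0]
ft_force: [-0.0, 0.5, 0.5]
grip_width: 0.603
grasp_force: 0.0
```

apply_moves --rows '[[0.4,[-0.91,-0.25,0.07],[0,0,-0.35]],[0.4,[-0.9,-0.27,0.07],[0,0,-0.35]],[0.4,[-0.89,-0.3,0.07],[0,0,-0.35]],[0.4,[-0.88,-0.33,0.07],[0,0,-0.35]],[0.4,[0,0,0.87],[0,0,0]],[0.4,[0,0,0.87],[0,0,0]],[0.4,[0,0,0],[0,0,0]],[0.4,[0,0,0],[0,0,0]]]'

```text
time_s: 17.0
tool_pos: [0.473, -0.2323, 0.0659]
tcp_rot: [0.671, 0.741, 0.0, -0.001]
ft_force: [0.4, -0.1, -0.1]
grip_width: 0.6
grasp_force: 0.0
```

```bash
python3 plan.py 0.4727,-0.236,0.0155,95.5,0.4
```

```text
t 17.0 pos [ 0.473  -0.2323  0.0659] yaw 95.71 tilt 0.13 grip 0.6 0.0 F [ 0.4 -0.1 -0.1] q [-0.68  0.54  1.61  0.    0.99 -0.78]
[[0.4,[-0.06,-0.01,0.84],[-0.01,-0.01,0.02]],[0.4,[-0.06,-0.01,0.84],[-0.01,-0.01,0.02]]]
--
```

apply_moves --rows '[[0.4,[-0.06,0,0.8],[0,0,0]],[0.4,[-0.06,0,0.6],[0,0,0]],[0.4,[0,0,0.25],[0,0,0]],[0.4,[0,0,0],[0,0,0]],[1,[0,0,0],[0,0,0]],[1,[0,0,0],[0,0,0]],[1,[0,0,0],[0,0,0]],[1,[0,0,0],[0,0,0]]]'

```text
time_s: 17.67
tool_pos: [0.474, -0.2368, 0.0185]
tcp_rot: [0.671, 0.741, 0.0, 0.001]
ft_force: [-0.0, -0.5, 0.1]
grip_width: 0.307
grasp_force: 64.2
```

```bash
python3 plan.py
```

```text
t 17.67 pos [ 0.474  -0.2368  0.0185] yaw 95.71 tilt 0.15 grip 0.307 64.2 F [-0.  -0.5  0.1] q [-0.69  0.62  1.64  0.    0.88 -0.79]
```

apply_moves --rows '[[1,[0,0,0],[0,0,0]],[1,[0,0,-0.6],[0,0,0]],[1,[0,0,-0.9],[0,0,0]],[1,[0,0,-0.7],[0,0,0]],[1,[0,0,0],[0,0,0]]]'

```text
time_s: 18.08
tool_pos: [0.475, -0.2377, 0.0872]
tcp_rot: [0.671, 0.741, 0.0, 0.004]
ft_force: [0.7, -1.1, -0.4]
grip_width: 0.303
grasp_force: 84.3
```

```bash
cat > ins.py <<'E'
import sys,subprocess
from c2w import *
y=float(sys.argv[1]); X=[float(a) for a in sys.argv[2:]]
f=lambda x,z:"%.4f,%.4f,%.4f,74.8,1"%(*w(x/1e3,y/1e3),z)
print(subprocess.run(["python3","plan.py"]+[f(x,.065 if x<-120 else .0575) for x in X],capture_output=True,text=True).stdout)
E
python3 ins.py 31 -140
```

```text
t 18.08 pos [ 0.475  -0.2377  0.0872] yaw 95.71 tilt 0.47 grip 0.303 84.3 F [ 0.7 -1.1 -0.4] q [-0.69  0.51  1.58  0.    1.04 -0.79]
[[1.0,[0.98,0.07,0.05],[0.01,0.0,0.32]],[1.0,[0.98,0.04,0.05],[0.01,0.0,0.32]],[1.0,[0.98,0.01,0.05],[0.01,0.0,0.32]],[1.0,[0.98,-0.01,0.05],[0.01,0.0,0.32]],[1.0,[0.98,-0.04,0.05],[0.01,0.0,0.32]],[1.0,[0.98,-0.07,0.05],[0.01,0.0,0.32]],[1.0,[0.98,-0.1,0.05],[0.01,0.0,0.32]],[1.0,[0.97,-0.12,0.05],[0.01,0.0,0.32]]]
[[1.0,[0.97,-0.15,0.05],[0.01,0.0,0.32]],[1.0,[0.96,-0.18,0.05],[0.01,0.0,0.32]],[1.0,[0.96,-0.21,0.06],[0.01,0.0,0.32]],[1.0,[0.95,-0.23,0.06],[0.01,0.0,0.32]],[1.0,[0.95,-0.26,0.06],[0.01,0.0,0.32]]]
--
```

apply_moves --rows '[[1,[0.98,0.07,0.05],[0,0,0.32]],[1,[0.98,0.04,0.05],[0,0,0.32]],[1,[0.98,0.01,0.05],[0,0,0.32]],[1,[0.98,-0.01,0.05],[0,0,0.32]],[1,[0.98,-0.04,0.05],[0,0,0.32]],[1,[0.98,-0.07,0.05],[0,0,0.32]],[1,[0.98,-0.1,0.05],[0,0,0.32]],[1,[0.97,-0.12,0.05],[0,0,0.32]]]'

```text
time_s: 18.75
tool_pos: [0.4659, 0.0002, 0.0705]
tcp_rot: [0.75, 0.661, -0.0, -0.0]
ft_force: [1.3, -0.1, -2.2]
grip_width: 0.301
grasp_force: 84.2
```

apply_moves --rows '[[1,[0.97,-0.15,0.05],[0,0,0.32]],[1,[0.96,-0.18,0.05],[0,0,0.32]],[1,[0.96,-0.21,0.06],[0,0,0.32]],[1,[0.95,-0.23,0.06],[0,0,0.32]],[1,[0.8,-0.26,0.06],[0,0,0.32]],[1,[0,0,0],[0,0,0]],[1,[0,0,0],[0,0,0]]]'

```text
time_s: 19.33
tool_pos: [0.4601, 0.1423, 0.062]
tcp_rot: [0.793, 0.609, -0.0, -0.0]
ft_force: [-0.5, 0.1, -2.4]
grip_width: 0.301
grasp_force: 84.2
```

```bash
python3 cup.py; sed -i 's/.0575/.06/' ins.py; python3 ins.py 31 -110 -50
cat > blade.py <<'E'
from h import *
from c2w import *
f=grab_frame("scene");zt=get_state()["tool_pos"][2]-.0075+.002
hsv=cv2.cvtColor(f["img"],cv2.COLOR_BGR2HSV); P=cloud(f)
m=((hsv[...,1]<80)&(hsv[...,2]>100)&(P[...,0]>.38)&(P[...,0]<.62)&(P[...,1]>.12)&(P[...,1]<.33)&(P[...,2]>.03)&(P[...,2]<.1)).astype(np.uint8)
n,l,st,c=cv2.connectedComponentsWithStats(m)
for i in range(1,n):
    if st[i][4]>200:
        v,u=np.nonzero(l==i);q=onplane(f,np.c_[u,v],zt)
        r=cv2.minAreaRect((q[:,:2]*1000).astype(np.float32)); d=np.array(r[0])/1000-O
        print(st[i],r,"zmed",np.median(P[l==i][:,2]),"want",zt,"cup mm",(d@ex*1000).round(1),(d@ey*1000).round(1))
E
python3 blade.py
```

```text
t 19.33 cup x,y mm -142.9 33.7 z 62.0 F ex,ey,z -0.0 0.6 -2.4 grip 0.301 84.2
t 19.33 pos [0.4601 0.1423 0.062 ] yaw 75.06 tilt 0.03 grip 0.301 84.2 F [-0.5  0.1 -2.4] q [ 0.05  0.49  1.74 -0.    0.91  0.31]
[[1.0,[0.55,0.05,0.03],[-0.0,0.0,0.03]],[1.0,[0.55,0.05,0.03],[-0.0,0.0,0.03]]]
--
[[1.0,[0.67,0.0,0.0],[0.0,0.0,-0.0]],[1.0,[0.67,0.0,0.0],[0.0,0.0,-0.0]],[1.0,[0.67,0.0,0.0],[0.0,0.0,-0.0]]]
--

[393 233  34  28 449] ((484.7793884277344, 230.85308837890625), (79.69014739990234, 44.22135543823242), 75.20222473144531) zmed 0.056125839168077674 want 0.05663208758616234 cup mm -51.0 33.1
```

apply_moves --rows '[[1,[0.55,0.05,0.03],[0,0,0.03]],[1,[0.55,0.04,0.03],[0,0,0.02]],[1,[0.67,0,0],[0,0,0]],[1,[0.67,0,0],[0,0,0]],[1,[0.67,0,0],[0,0,0]],[1,[0.4,0,0],[0,0,0]],[1,[0,0,0],[0,0,0]]]'

```text
time_s: 19.97
tool_pos: [0.4917, 0.2429, 0.0604]
tcp_rot: [0.795, 0.607, 0.0, 0.0]
ft_force: [-1.0, 0.4, -1.8]
grip_width: 0.3
grasp_force: 84.2
```

```bash
python3 cup.py
```

```text
t 19.97 cup x,y mm -37.5 29.6 z 60.4 F ex,ey,z 0.1 1.1 -1.8 grip 0.3 84.2
```

apply_moves --rows '[[1,[0.3,-0.04,0],[0,0,0]],[1,[0.3,0,0],[0,0,0]],[1,[0.1,0,0],[0,0,0]],[1,[0,0,0],[0,0,0]]]'

```text
time_s: 20.3
tool_pos: [0.4953, 0.2623, 0.0603]
tcp_rot: [0.795, 0.606, -0.001, 0.0]
ft_force: [-0.9, -3.7, -1.2]
grip_width: 0.304
grasp_force: 84.2
```

```bash
python3 cup.py
```

```text
t 20.3 cup x,y mm -17.9 31.2 z 60.3 F ex,ey,z -3.8 -0.1 -1.2 grip 0.304 84.2
```

apply_moves --rows '[[1,[0.3,0,0],[0,0,0]],[1,[0.35,0,0],[0,0,0]],[1,[0,0,0],[0,0,0]]]'

```text
time_s: 20.55
tool_pos: [0.5007, 0.2831, 0.0605]
tcp_rot: [0.795, 0.607, 0.0, -0.0]
ft_force: [-1.7, 0.2, -2.3]
grip_width: 0.303
grasp_force: 84.2
```

```bash
python3 cup.py
```

```text
t 20.55 cup x,y mm 3.6 31.4 z 60.5 F ex,ey,z -0.3 1.7 -2.3 grip 0.303 84.2
```

apply_moves --rows '[[1,[0,0,0.05],[0,0,0]],[0.5,[0,0,0],[0,0,0]],[0.45,[0,0,0],[0,0,0]],[0.45,[0,0,0],[0,0,0]],[0.45,[-0.4,0,0],[0,0,0]],[0.45,[-0.8,0,0],[0,0,0]],[0.45,[-0.8,0,0],[0,0,0]],[0.45,[-0.8,0,0],[0,0,0]]]'

```text
time_s: 21.22
tool_pos: [0.4777, 0.199, 0.0591]
tcp_rot: [0.795, 0.606, 0.0, 0.0]
ft_force: [0.9, -0.9, 0.1]
grip_width: 0.548
grasp_force: 0.0
```

apply_moves --rows '[[0.45,[-0.3,0,0.05],[0,0,0]],[1,[0,0,0],[0,0,0]],[1,[0,0,0],[0,0,0]],[1,[0,0,0],[0,0,0]],[1,[0,0,0],[0,0,0]]]'

```text
time_s: 21.63
tool_pos: [0.4763, 0.1927, 0.0576]
tcp_rot: [0.795, 0.607, 0.0, 0.0]
ft_force: [0.4, 0.3, 0.1]
grip_width: 0.005
grasp_force: 0.0
```

```bash
python3 cup.py; python3 look.py h >/dev/null; python3 -c "
from h import *
s,t=load()
a=cv2.resize(s['img'][190:350,330:530],None,fx=4,fy=3.75);cv2.imwrite('pics/h1.png',a)"
```

```text
t 21.63 cup x,y mm -90.1 31.3 z 57.6 F ex,ey,z 0.3 -0.3 0.1 grip 0.005 0.0
```

View pics/h1.png

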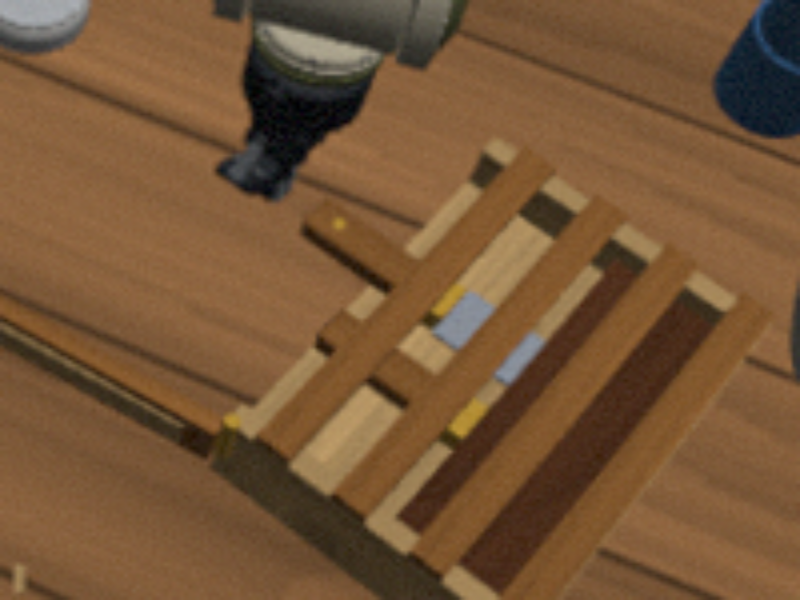

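The second scraper is straight and entering slot2, with its blade at crop (520,357) and butt at (315,215). The first is home next to it. I'll push the second one home.

apply_moves --rows '[[1,[0.4,0,0.03],[0,0,0]],[1,[0.35,0,0],[0,0,0]],[1,[0.35,0,0],[0,0,0]],[1,[0.35,0,0],[0,0,0]],[1,[0.35,0,0],[0,0,0]],[1,[0.35,0,0],[0,0,0]],[1,[0.25,0,0],[0,0,0]],[1,[0,0,0],[0,0,0]]]'

```text
time_s: 22.4
tool_pos: [0.4954, 0.2629, 0.0566]
tcp_rot: [0.795, 0.607, 0.0, -0.0]
ft_force: [-0.1, -0.3, -0.7]
grip_width: 0.002
grasp_force: 0.0
```

apply_moves --rows '[[1,[0.15,0,0],[0,0,0]],[1,[0.1,0,0],[0,0,0]],[1,[0.1,0,0],[0,0,0]],[1,[0.05,0,0],[0,0,0]],[1,[0,0,0],[0,0,0]]]'

```text
time_s: 22.82
tool_pos: [0.4974, 0.2707, 0.0565]
tcp_rot: [0.795, 0.606, -0.003, 0.001]
ft_force: [-4.0, -13.9, 4.0]
grip_width: -0.0
grasp_force: 7.1
```

```bash
python3 cup.py
```

```text
t 22.82 cup x,y mm -9.2 31.4 z 56.5 F ex,ey,z -14.5 0.2 4.0 grip -0.0 7.1
```

apply_moves --rows '[[1,[0.07,0,0],[0,0,0]],[1,[0,0,0],[0,0,0]],[1,[-0.4,0,0],[0,0,0]],[1,[-0.5,0,-0.5],[0,0,0]],[0.4,[-0.5,0,-0.8],[0,0,0]],[0.4,[-0.8,0,-0.8],[0,0,0]],[0.4,[-0.8,0,-0.8],[0,0,0]],[0.4,[0,0,0],[0,0,0]]]'

```text
time_s: 23.48
tool_pos: [0.4758, 0.1858, 0.1478]
tcp_rot: [0.796, 0.605, 0.003, 0.002]
ft_force: [0.8, -0.2, 0.9]
grip_width: 0.561
grasp_force: 0.0
```

```bash
python3 look.py i >/dev/null; python3 -c "
from h import *
s,t=load()
for f in (s,t):
  for o in fit_scrapers(f): print(*o)
for z in (0,.1): print('bottle',onplane(t,(400,290),z))
"; python3 plan.py 0.3505,-0.287,0.13,97,0.4 0.3505,-0.287,0.0165,97,0.4
```

```text
[ 0.3491 -0.2843] 97.48737587139591 0.18810607390113765 0.08138891937430431 0.09394065180766084 0.04492247130227926
[ 0.3458 -0.2895] 96.46728025383061 0.1888298861252024 0.08078031407687747 0.09513592998346582 0.04477540350163338
bottle [[ 0.2437 -0.2842  0.    ]]
bottle [[ 0.2472 -0.265   0.1   ]]
t 23.58 pos [0.4752 0.1877 0.1445] yaw 74.55 tilt 0.13 grip 0.6 0.0 F [ 0.6  0.5 -0.9] q [0.14 0.41 1.56 0.   1.17 0.41]
[[0.4,[-0.96,0.01,0.03],[0.0,-0.0,-0.26]],[0.4,[-0.96,-0.01,0.03],[0.0,-0.0,-0.26]],[0.4,[-0.96,-0.03,0.03],[0.0,-0.0,-0.26]],[0.4,[-0.96,-0.05,0.03],[0.0,-0.0,-0.26]],[0.4,[-0.96,-0.08,0.03],[0.0,-0.0,-0.26]],[0.4,[-0.96,-0.1,0.03],[0.0,-0.0,-0.26]],[0.4,[-0.95,-0.12,0.03],[0.0,-0.0,-0.26]],[0.4,[-0.95,-0.14,0.03],[0.0,-0.0,-0.26]]]
[[0.4,[-0.95,-0.16,0.03],[0.0,-0.0,-0.26]],[0.4,[-0.94,-0.19,0.03],[0.0,-0.0,-0.26]],[0.4,[-0.94,-0.21,0.03],[0.0,-0.0,-0.26]],[0.4,[-0.93,-0.23,0.03],[0.0,-0.0,-0.26]],[0.4,[-0.93,-0.25,0.03],[0.0,-0.0,-0.26]],[0.4,[-0.92,-0.27,0.03],[0.0,-0.0,-0.26]],[0.4,[-0.92,-0.29,0.03],[0.0,-0.0,-0.26]],[0.4,[-0.91,-0.31,0.03],[0.0,-0.0,-0.26]]]
[[0.4,[-0.9,-0.34,0.03],[0.0,-0.0,-0.26]]]
--
[[0.4,[0.0,-0.0,0.95],[-0.0,0.0,0.0]],[0.4,[0.0,-0.0,0.95],[-0.0,0.0,0.0]],[0.4,[0.0,-0.0,0.95],[-0.0,0.0,0.0]],[0.4,[0.0,-0.0,0.95],[-0.0,0.0,0.0]]]
--
```

apply_moves --rows '[[0.4,[-0.96,0.01,0.03],[0,0,-0.26]],[0.4,[-0.96,-0.01,0.03],[0,0,-0.26]],[0.4,[-0.96,-0.03,0.03],[0,0,-0.26]],[0.4,[-0.96,-0.05,0.03],[0,0,-0.26]],[0.4,[-0.96,-0.08,0.03],[0,0,-0.26]],[0.4,[-0.96,-0.1,0.03],[0,0,-0.26]],[0.4,[-0.95,-0.12,0.03],[0,0,-0.26]],[0.4,[-0.95,-0.14,0.03],[0,0,-0.26]]]'

```text
time_s: 24.25
tool_pos: [0.416, -0.0355, 0.1355]
tcp_rot: [0.736, 0.677, -0.0, -0.001]
ft_force: [0.8, 0.5, -1.0]
grip_width: 0.603
grasp_force: 0.0
```

apply_moves --rows '[[0.4,[-0.95,-0.16,0.03],[0,0,-0.26]],[0.4,[-0.94,-0.19,0.03],[0,0,-0.26]],[0.4,[-0.94,-0.21,0.03],[0,0,-0.26]],[0.4,[-0.93,-0.23,0.03],[0,0,-0.26]],[0.4,[-0.93,-0.25,0.03],[0,0,-0.26]],[0.4,[-0.92,-0.27,0.03],[0,0,-0.26]],[0.4,[-0.92,-0.29,0.03],[0,0,-0.26]],[0.4,[-0.91,-0.31,0.03],[0,0,-0.26]]]'

```text
time_s: 24.92
tool_pos: [0.3572, -0.2589, 0.1282]
tcp_rot: [0.672, 0.74, 0.0, -0.001]
ft_force: [1.2, -0.6, 0.1]
grip_width: 0.597
grasp_force: 0.0
```

apply_moves --rows '[[0.4,[-0.9,-0.34,0.03],[0,0,-0.26]],[0.4,[0,0,0.9],[0,0,0]],[0.4,[0,0,0.9],[0,0,0]],[0.4,[0,0,0],[0,0,0]],[0.4,[0,0,0],[0,0,0]]]'

```text
time_s: 25.33
tool_pos: [0.3498, -0.2851, 0.0733]
tcp_rot: [0.664, 0.748, 0.001, -0.002]
ft_force: [-0.5, 0.4, 0.4]
grip_width: 0.602
grasp_force: 0.0
```

```bash
python3 plan.py 0.3505,-0.287,0.0165,97,0.4
```

```text
t 25.33 pos [ 0.3498 -0.2851  0.0733] yaw 96.77 tilt 0.23 grip 0.602 0.0 F [-0.5  0.4  0.4] q [-0.95  0.43  1.81  0.    0.91 -1.07]
[[0.4,[-0.04,0.01,0.95],[-0.01,-0.02,-0.02]],[0.4,[-0.04,0.01,0.95],[-0.01,-0.02,-0.02]]]
--
```

apply_moves --rows '[[0.4,[-0.04,0.01,0.9],[0,0,0]],[0.4,[0,0,0.7],[0,0,0]],[0.4,[0,0,0.25],[0,0,0]],[0.4,[0,0,0],[0,0,0]],[1,[0,0,0],[0,0,0]],[1,[0,0,0],[0,0,0]],[1,[0,0,0],[0,0,0]],[1,[0,0,0],[0,0,0]]]'

```text
time_s: 26.0
tool_pos: [0.3509, -0.2874, 0.0205]
tcp_rot: [0.664, 0.748, -0.0, 0.001]
ft_force: [-0.9, 2.1, 7.3]
grip_width: 0.304
grasp_force: 79.5
```

apply_moves --rows '[[1,[0,0,0],[0,0,0]]]'

```text
time_s: 26.08
tool_pos: [0.3509, -0.2875, 0.0205]
tcp_rot: [0.664, 0.748, -0.0, 0.001]
ft_force: [0.5, 1.1, 6.9]
grip_width: 0.303
grasp_force: 79.5
```

apply_moves --rows '[[1,[0,0,-0.6],[0,0,0]],[1,[0,0,-0.9],[0,0,0]],[1,[0,0,-0.7],[0,0,0]],[1,[0,0,0],[0,0,0]]]'

```text
time_s: 26.42
tool_pos: [0.3516, -0.2885, 0.0891]
tcp_rot: [0.664, 0.748, -0.001, 0.004]
ft_force: [0.1, -0.3, -1.8]
grip_width: 0.294
grasp_force: 79.4
```

```bash
python3 ins.py 93 -140
```

```text
t 26.42 pos [ 0.3516 -0.2885  0.0891] yaw 96.76 tilt 0.48 grip 0.294 79.4 F [ 0.1 -0.3 -1.8] q [-0.95  0.41  1.79  0.    0.94 -1.07]
[[1.0,[0.92,0.22,0.04],[0.0,0.0,0.27]],[1.0,[0.92,0.2,0.04],[0.0,0.0,0.27]],[1.0,[0.93,0.17,0.05],[0.0,0.0,0.27]],[1.0,[0.93,0.15,0.05],[0.0,0.0,0.27]],[1.0,[0.93,0.13,0.05],[0.0,0.0,0.27]],[1.0,[0.94,0.11,0.05],[0.0,0.0,0.27]],[1.0,[0.94,0.08,0.05],[0.0,0.0,0.27]],[1.0,[0.94,0.06,0.05],[0.0,0.0,0.27]]]
[[1.0,[0.94,0.04,0.05],[0.0,0.0,0.27]],[1.0,[0.94,0.02,0.05],[0.0,0.0,0.27]],[1.0,[0.94,-0.01,0.05],[0.0,0.0,0.27]],[1.0,[0.94,-0.03,0.05],[0.0,0.0,0.27]],[1.0,[0.94,-0.05,0.05],[0.0,0.0,0.27]],[1.0,[0.94,-0.07,0.05],[0.0,0.0,0.27]],[1.0,[0.94,-0.1,0.05],[0.0,0.0,0.27]],[1.0,[0.93,-0.12,0.05],[0.0,0.0,0.27]]]
--
```

apply_moves --rows '[[1,[0.92,0.22,0],[0,0,0.27]],[1,[0.92,0.2,0],[0,0,0.27]],[1,[0.93,0.17,0],[0,0,0.27]],[1,[0.93,0.15,0],[0,0,0.27]],[1,[0.93,0.13,0],[0,0,0.27]],[1,[0.94,0.11,0],[0,0,0.27]],[1,[0.94,0.08,0],[0,0,0.27]],[1,[0.94,0.06,0],[0,0,0.27]]]'

```text
time_s: 27.08
tool_pos: [0.3759, -0.0607, 0.085]
tcp_rot: [0.732, 0.681, 0.0, 0.0]
ft_force: [-0.9, 0.3, -1.6]
grip_width: 0.308
grasp_force: 79.3
```

apply_moves --rows '[[1,[0.94,0.04,0],[0,0,0.27]],[1,[0.94,0.02,0],[0,0,0.27]],[1,[0.94,-0.01,0],[0,0,0.27]],[1,[0.94,-0.03,0.1],[0,0,0.27]],[1,[0.94,-0.05,0.15],[0,0,0.27]],[1,[0.94,-0.07,0.15],[0,0,0.27]],[1,[0.94,-0.1,0.2],[0,0,0.27]],[1,[0.6,-0.12,0.1],[0,0,0.27]]]'

```text
time_s: 27.75
tool_pos: [0.3986, 0.1549, 0.0635]
tcp_rot: [0.793, 0.61, 0.0, -0.0]
ft_force: [0.6, -1.0, -2.1]
grip_width: 0.302
grasp_force: 79.3
```

apply_moves --rows '[[1,[0,0,0],[0,0,0]],[1,[0,0,0],[0,0,0]]]'

```text
time_s: 27.92
tool_pos: [0.3984, 0.1533, 0.0637]
tcp_rot: [0.792, 0.611, -0.0, -0.0]
ft_force: [-0.2, -0.8, -1.7]
grip_width: 0.303
grasp_force: 79.3
```

```bash
python3 cup.py; python3 blade.py; sed -i 's/else .06/else .0618/' ins.py; python3 ins.py 93 -110 -40
```

```text
t 27.92 cup x,y mm -148.5 96.2 z 63.7 F ex,ey,z -0.8 0.0 -1.7 grip 0.303 79.3
[406 217  33  27 411] ((423.7046813964844, 241.05947875976562), (80.88221740722656, 44.095306396484375), 76.4683609008789) zmed 0.055503226334398637 want 0.05835280427108241 cup mm -57.2 94.7
t 27.97 pos [0.3985 0.1527 0.0639] yaw 75.22 tilt 0.01 grip 0.303 79.3 F [-1.1 -0.2 -1.4] q [ 0.09  0.42  1.88 -0.    0.84  0.35]
[[1.0,[0.65,0.05,0.03],[-0.0,0.0,0.04]],[1.0,[0.65,0.05,0.03],[-0.0,0.0,0.04]]]
--
[[1.0,[0.78,0.0,0.0],[-0.0,0.0,0.0]],[1.0,[0.78,0.0,0.0],[-0.0,0.0,0.0]],[1.0,[0.78,0.0,0.0],[-0.0,0.0,0.0]]]
--
```

apply_moves --rows '[[1,[0.65,0.05,0.03],[0,0,0.05]],[1,[0.65,0.05,0.03],[0,0,0.05]],[1,[0.78,0,0],[0,0,0]],[1,[0.78,0,0],[0,0,0]],[1,[0.7,0,0],[0,0,0]],[1,[0,0,0],[0,0,0]],[1,[0,0,0],[0,0,0]]]'

```text
time_s: 28.55
tool_pos: [0.4298, 0.2546, 0.0621]
tcp_rot: [0.795, 0.606, 0.0, 0.0]
ft_force: [0.1, -0.1, -1.5]
grip_width: 0.304
grasp_force: 79.3
```

```bash
python3 cup.py
```

```text
t 28.55 cup x,y mm -42.5 92.4 z 62.1 F ex,ey,z -0.1 -0.2 -1.5 grip 0.304 79.3
```

apply_moves --rows '[[1,[0.3,-0.02,0],[0,0,0]],[1,[0.3,0,0],[0,0,0]],[1,[0.25,0,0],[0,0,0]],[1,[0,0,0],[0,0,0]]]'

```text
time_s: 28.88
tool_pos: [0.4357, 0.2801, 0.0618]
tcp_rot: [0.795, 0.606, -0.001, 0.0]
ft_force: [-1.3, -0.5, -1.9]
grip_width: 0.305
grasp_force: 79.3
```

```bash
python3 cup.py
```

```text
t 28.88 cup x,y mm -16.4 93.3 z 61.8 F ex,ey,z -0.9 1.1 -1.9 grip 0.305 79.3
```

apply_moves --rows '[[1,[0.3,0,0],[0,0,0]],[1,[0.35,0,0],[0,0,0]],[1,[0,0,0],[0,0,0]]]'

```text
time_s: 29.13
tool_pos: [0.4413, 0.3003, 0.062]
tcp_rot: [0.795, 0.607, 0.0, -0.0]
ft_force: [-1.7, 1.0, -1.6]
grip_width: 0.304
grasp_force: 79.3
```

```bash
python3 cup.py
```

```text
t 29.13 cup x,y mm 4.7 93.3 z 62.0 F ex,ey,z 0.5 1.9 -1.6 grip 0.304 79.3
```

apply_moves --rows '[[1,[0,0,0.05],[0,0,0]],[0.55,[0,0,0],[0,0,0]],[0.55,[0,0,0],[0,0,0]],[0.55,[0,0,0],[0,0,0]],[0.55,[-0.4,0,0],[0,0,0]],[0.55,[-0.8,0,0],[0,0,0]],[0.55,[-0.8,0,0],[0,0,0]],[0.55,[-0.8,0,0],[0,0,0]]]'

```text
time_s: 29.8
tool_pos: [0.4186, 0.2166, 0.0607]
tcp_rot: [0.795, 0.606, 0.0, 0.0]
ft_force: [0.4, -0.6, -0.1]
grip_width: 0.452
grasp_force: 0.0
```

apply_moves --rows '[[0.55,[-0.3,0,0.1],[0,0,0]],[1,[0,0,0.07],[0,0,0]],[1,[0,0,0],[0,0,0]],[1,[0,0,0],[0,0,0]],[1,[0,0,0],[0,0,0]]]'

```text
time_s: 30.22
tool_pos: [0.4168, 0.2097, 0.0554]
tcp_rot: [0.795, 0.607, 0.0, 0.0]
ft_force: [0.4, -0.0, -0.5]
grip_width: -0.002
grasp_force: 0.0
```

```bash
python3 cup.py
```

```text
t 30.22 cup x,y mm -89.2 93.2 z 55.4 F ex,ey,z 0.1 -0.4 -0.5 grip -0.002 0.0
```

apply_moves --rows '[[1,[0.4,0,0],[0,0,0]],[1,[0.35,0,0],[0,0,0]],[1,[0.35,0,0],[0,0,0]],[1,[0.35,0,0],[0,0,0]],[1,[0.35,0,0],[0,0,0]],[1,[0.35,0,0],[0,0,0]],[1,[0.25,0,0],[0,0,0]],[1,[0,0,0],[0,0,0]]]'

```text
time_s: 30.88
tool_pos: [0.4358, 0.2798, 0.0554]
tcp_rot: [0.795, 0.607, 0.001, -0.0]
ft_force: [-0.3, -0.6, -0.1]
grip_width: -0.0
grasp_force: 0.0
```

apply_moves --rows '[[1,[0.15,0,0],[0,0,0]],[1,[0.1,0,0],[0,0,0]],[1,[0.1,0,0],[0,0,0]],[1,[0.05,0,0],[0,0,0]],[1,[0,0,0],[0,0,0]]]'

```text
time_s: 31.3
tool_pos: [0.4375, 0.2871, 0.0553]
tcp_rot: [0.795, 0.607, -0.003, 0.001]
ft_force: [-4.5, -18.1, 7.4]
grip_width: 0.002
grasp_force: 9.2
```

```bash
python3 cup.py
```

```text
t 31.3 cup x,y mm -9.1 93.5 z 55.3 F ex,ey,z -18.7 -0.4 7.4 grip 0.002 9.2
```

apply_moves --rows '[[1,[0.05,0,0],[0,0,0]],[1,[0,0,0],[0,0,0]],[1,[-0.4,0,0],[0,0,0]],[1,[-0.5,0,-0.5],[0,0,0]],[1,[-0.5,0,-0.9],[0,0,0]],[1,[-0.7,0,-0.9],[0,0,0]],[1,[-0.7,0,-0.9],[0,0,0]],[1,[0,0,-0.9],[0,0,0]]]'

```text
time_s: 31.97
tool_pos: [0.4156, 0.208, 0.1796]
tcp_rot: [0.796, 0.605, -0.001, -0.0]
ft_force: [0.4, 0.4, 0.1]
grip_width: -0.004
grasp_force: 0.0
```

```bash
python3 look.py j >/dev/null
python3 - <<'E'
from h import *
s,t=load()
a=cv2.resize(s['img'][170:350,240:530],(435,400),interpolation=2);b=cv2.resize(t['img'][120:260,110:250],(360,400),interpolation=2);cv2.imwrite('pics/j1.png',np.hstack([a[:,:435],b]))
for f in (s,t):
    P=cloud(f);m=(P[...,2]>.078)&(P[...,2]<.096)&(P[...,0]>.55)&(P[...,0]<.70)&(P[...,1]>-.07)&(P[...,1]<.215)
    n,l,st,c=cv2.connectedComponentsWithStats(m.astype(np.uint8))
    for i in range(1,n):
        if st[i][4]>60:
            v,u=np.nonzero(l==i);q=onplane(f,np.c_[u,v],.088)[:,:2]
            L=cv2.fitLine(q.astype(np.float32),cv2.DIST_L1,0,.01,.01).ravel();print(st[i],L,np.degrees(np.arctan2(-abs(L[1]),-L[0]*np.sign(L[1])))%360,q.min(0),q.max(0))
E
python3 plan.py
```

```text
[285 244  93  59 704] [0.1009 0.9949 0.6595 0.0912] 264.2101 [ 0.6396 -0.0438] [0.6832 0.2147]
[229 142  92  14 500] [0.1033 0.9947 0.6539 0.0806] 264.07263 [ 0.6331 -0.0488] [0.6729 0.2141]
t 32.07 pos [0.4183 0.2101 0.1823] yaw 74.55 tilt 0.46 grip 0.001 0.0 F [ 0.1  0.6 -0.5] q [0.21 0.29 1.62 0.   1.22 0.48]
```

View pics/j1.png

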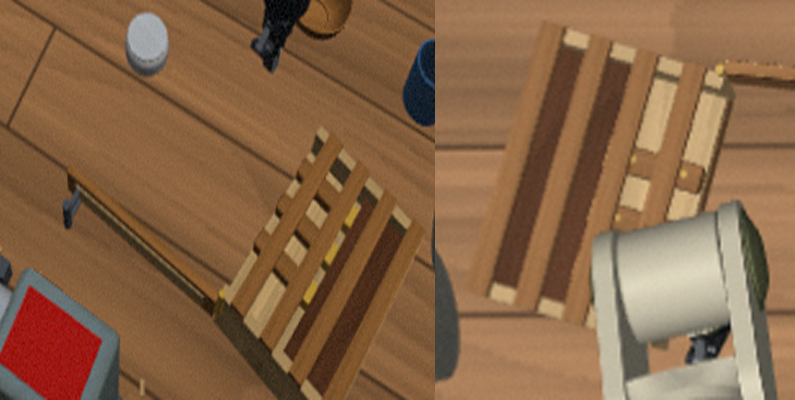

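All three scrapers sit in their slots, butts inside the front at crop (257,250), (283,207) and (307,165). The door is at about 264° heading, or 1.73 rad. Next I'll go over to its outer side and shut it.

```bash
python3 plan.py 0.692,0.035,0.19,74.8,1 0.692,0.035,0.066,74.8,1; python3 -c "
from h import *
s,t=load();P=cloud(t)
m=(P[...,2]>.03)&(P[...,0]>.7)&(P[...,0]<.95)&(P[...,1]>-.1)&(P[...,1]<.15); print(np.percentile(P[m][:,0],[.5,2]))"
```

```text
t 32.07 pos [0.4183 0.2101 0.1823] yaw 74.55 tilt 0.46 grip 0.001 0.0 F [ 0.1  0.6 -0.5] q [0.21 0.29 1.62 0.   1.22 0.48]
[[1.0,[-0.27,0.86,-0.02],[0.01,-0.0,-0.0]],[1.0,[-0.27,0.86,-0.02],[0.01,-0.0,-0.0]],[1.0,[-0.27,0.86,-0.02],[0.01,-0.0,-0.0]],[1.0,[-0.27,0.86,-0.02],[0.01,-0.0,-0.0]],[1.0,[-0.27,0.86,-0.02],[0.01,-0.0,-0.0]],[1.0,[-0.27,0.86,-0.02],[0.01,-0.0,-0.0]],[1.0,[-0.27,0.86,-0.02],[0.01,-0.0,-0.0]],[1.0,[-0.27,0.86,-0.02],[0.01,-0.0,-0.0]]]
[[1.0,[-0.27,0.86,-0.02],[0.01,-0.0,-0.0]],[1.0,[-0.27,0.86,-0.02],[0.01,-0.0,-0.0]],[1.0,[-0.27,0.86,-0.02],[0.01,-0.0,-0.0]],[1.0,[-0.27,0.86,-0.02],[0.01,-0.0,-0.0]]]
--
[[1.0,[0.0,-0.0,0.83],[-0.0,0.0,0.0]],[1.0,[0.0,-0.0,0.83],[-0.0,0.0,0.0]],[1.0,[0.0,-0.0,0.83],[-0.0,0.0,0.0]],[1.0,[0.0,-0.0,0.83],[-0.0,0.0,0.0]],[1.0,[0.0,-0.0,0.83],[-0.0,0.0,0.0]]]
--
[0.8089 0.8133]
```

apply_moves --rows '[[1,[-0.27,0.86,-0.02],[0,0,0]],[1,[-0.27,0.86,-0.02],[0,0,0]],[1,[-0.27,0.86,-0.02],[0,0,0]],[1,[-0.27,0.86,-0.02],[0,0,0]],[1,[-0.27,0.86,-0.02],[0,0,0]],[1,[-0.27,0.86,-0.02],[0,0,0]],[1,[-0.27,0.86,-0.02],[0,0,0]],[1,[-0.27,0.86,-0.02],[0,0,0]]]'

```text
time_s: 32.73
tool_pos: [0.5995, 0.0925, 0.1822]
tcp_rot: [0.795, 0.606, -0.0, -0.0]
ft_force: [0.4, -0.5, 0.9]
grip_width: -0.0
grasp_force: 0.0
```

apply_moves --rows '[[1,[-0.27,0.86,-0.02],[0,0,0]],[1,[-0.27,0.86,-0.02],[0,0,0]],[1,[-0.27,0.86,-0.02],[0,0,0]],[1,[-0.27,0.86,-0.02],[0,0,0]],[1,[0,0,0],[0,0,0]],[1,[0,0,0],[0,0,0]]]'

```text
time_s: 33.23
tool_pos: [0.69, 0.034, 0.1837]
tcp_rot: [0.796, 0.606, -0.001, -0.001]
ft_force: [0.1, -0.1, -0.2]
grip_width: -0.001
grasp_force: 0.0
```

```bash
python3 plan.py 0.692,0.035,0.066,74.8,1
```

```text
t 33.23 pos [0.69   0.034  0.1837] yaw 74.57 tilt 0.11 grip -0.001 0.0 F [ 0.1 -0.1 -0.2] q [-0.12  0.67  0.94  0.    1.53  0.15]
[[1.0,[0.01,0.02,0.98],[-0.01,0.0,-0.01]],[1.0,[0.01,0.02,0.98],[-0.01,0.0,-0.01]],[1.0,[0.01,0.01,0.98],[-0.01,0.0,-0.01]],[1.0,[0.01,0.01,0.98],[-0.01,0.0,-0.01]]]
--
```

apply_moves --rows '[[1,[0,0,0.95],[0,0,0]],[1,[0,0,0.95],[0,0,0]],[1,[0,0,0.95],[0,0,0]],[1,[0,0,0.95],[0,0,0]],[1,[0,0,0],[0,0,0]],[1,[0,0,0],[0,0,0]]]'

```text
time_s: 33.73
tool_pos: [0.6886, 0.0354, 0.0709]
tcp_rot: [0.795, 0.607, -0.001, -0.001]
ft_force: [-0.2, 0.5, 1.0]
grip_width: 0.002
grasp_force: 0.0
```

apply_moves --rows '[[1,[-0.22,-0.63,0],[0,0,0]],[1,[-0.16,-0.65,0],[0,0,0]],[1,[-0.09,-0.66,0],[0,0,0]],[1,[-0.02,-0.67,0],[0,0,0]],[1,[0.04,-0.67,0],[0,0,0]],[1,[0.1,-0.66,0],[0,0,0]],[1,[0.17,-0.65,0],[0,0,0]],[1,[0.23,-0.63,0],[0,0,0]]]'

```text
time_s: 34.4
tool_pos: [0.5392, 0.0779, 0.0743]
tcp_rot: [0.795, 0.606, 0.002, 0.002]
ft_force: [0.9, -0.3, -0.3]
grip_width: -0.001
grasp_force: 0.2
```

```bash
python3 arc.py
```

```text
[0.5392 0.0779 0.0743] r 0.2004 phi 230.9391835596867 [ 0.9 -0.3 -0.3]
```

apply_moves --rows '[[1,[0.29,-0.6,0],[0,0,0]],[1,[0.36,-0.57,0],[0,0,0]],[1,[0.41,-0.53,0],[0,0,0]],[1,[0.46,-0.49,0],[0,0,0]],[1,[0.51,-0.44,0],[0,0,0]],[1,[0.5,-0.35,0],[0,0,0]],[1,[0.4,-0.25,0],[0,0,0]],[1,[0.3,-0.15,0],[0,0,0]]]'

```text
time_s: 35.07
tool_pos: [0.4672, 0.1994, 0.0739]
tcp_rot: [0.795, 0.607, 0.002, 0.001]
ft_force: [0.7, 0.2, 0.3]
grip_width: 0.0
grasp_force: 0.0
```

```bash
python3 arc.py; python3 cup.py
```

```text
[0.4672 0.1994 0.0739] r 0.2012 phi 189.76971150445368 [0.7 0.2 0.3]
t 35.07 cup x,y mm -86.0 41.8 z 73.9 F ex,ey,z 0.4 -0.6 0.3 grip 0.0 0.0
```

apply_moves --rows '[[1,[0.3,-0.08,0.1],[0,0,0]],[1,[0.3,-0.06,0],[0,0,0]],[1,[0.3,-0.04,0],[0,0,0]],[1,[0.25,0,0],[0,0,0]],[1,[0.25,0,0],[0,0,0]],[1,[0.15,0,0],[0,0,0]],[1,[0,0,0],[0,0,0]],[1,[0,0,0],[0,0,0]]]'

```text
time_s: 35.73
tool_pos: [0.4741, 0.2441, 0.0685]
tcp_rot: [0.795, 0.606, -0.0, -0.0]
ft_force: [0.1, 0.5, -0.1]
grip_width: -0.003
grasp_force: 0.0
```

```bash
python3 cup.py
```

```text
t 35.73 cup x,y mm -41.0 46.9 z 68.5 F ex,ey,z 0.5 0.0 -0.1 grip -0.003 0.0
```

apply_moves --rows '[[1,[0.15,0,0],[0,0,0]],[1,[0.1,0,0],[0,0,0]],[1,[0.1,0,0],[0,0,0]],[1,[0.08,0,0],[0,0,0]],[1,[0,0,0],[0,0,0]]]'

```text
time_s: 36.15
tool_pos: [0.4775, 0.2569, 0.0686]
tcp_rot: [0.795, 0.606, 0.0, 0.0]
ft_force: [1.1, -0.7, -0.1]
grip_width: -0.006
grasp_force: 0.0
```

```bash
python3 cup.py
```

```text
t 36.15 cup x,y mm -27.8 47.0 z 68.6 F ex,ey,z -0.4 -1.2 -0.1 grip -0.006 0.0
```

apply_moves --rows '[[1,[0.07,0,0],[0,0,0]],[1,[0.07,0,0],[0,0,0]],[1,[0,0,0],[0,0,0]]]'

```text
time_s: 36.4
tool_pos: [0.4783, 0.2603, 0.0686]
tcp_rot: [0.795, 0.606, -0.001, 0.0]
ft_force: [-1.6, -4.7, 0.9]
grip_width: -0.0
grasp_force: 2.1
```

```bash
python3 cup.py; python3 look.py k >/dev/null; python3 -c "
from h import *
s,t=load()
a=cv2.resize(s['img'][170:350,330:530],(440,400),interpolation=2);b=cv2.resize(t['img'][120:260,110:250],(360,400),interpolation=2);cv2.imwrite('pics/k1.png',np.hstack([a,b]))"
```

```text
t 36.4 cup x,y mm -24.3 47.0 z 68.6 F ex,ey,z -4.9 0.3 0.9 grip -0.0 2.1
```

View pics/k1.png

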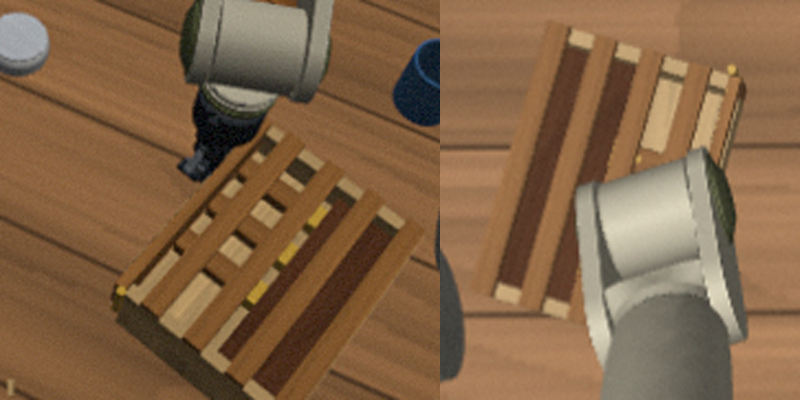

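The door now bears on something at 5 N and looks flush along the front at left crop (190,210). By touch the butts sit about 15 mm behind the door's outer face, where I expected about 21 mm. Before finishing I'll check the insertion depth in the images.

Run:
```python
from h import *
from c2w import *
def proj(f,p):
    T=np.linalg.inv(f["world_from_camera"]);rv=cv2.Rodrigues(T[:3,:3])[0]
    return cv2.projectPoints(np.array(p,float).reshape(-1,1,3),rv,T[:3,3],f["camera_matrix"],f["dist"])[0][:,0]
def prof(img,f,y,z,xs):
    uv=proj(f,[[*w(x/1e3,y/1e3),z] for x in xs]).astype(np.float32)
    return cv2.remap(img,uv[:,0].reshape(1,-1),uv[:,1].reshape(1,-1),cv2.INTER_LINEAR)[0]
for tag in ("scene","top"):
    f=pickle.load(open(tag+".pkl","rb"));
    for nm in ("g","j"):
        img=cv2.imread(f"pics/{nm}_{tag}.png")
        for y in (-31,31,93,0,-62):
            print(tag,nm,"y",y,"z62" if y not in(0,-62) else "z40")
            xs=np.arange(-16,26,2); q=prof(img,f,y,.062 if y not in(0,-62) else .040,xs)
            print("  ",[f"{x}:{int(c[0])},{int(c[2])}" for x,c in zip(xs,q)])
            if nm=="j" and y in(-31,31,93) and tag=="scene":
                xs=np.arange(96,136,3);q=prof(img,f,y,.062,xs);print("  fer",[f"{x}:{int(c[0])},{int(c[2])}" for x,c in zip(xs,q)])
```

```text
scene g y -31 z62
   ['-16:63,143', '-14:67,141', '-12:63,139', '-10:59,138', '-8:63,139', '-6:62,141', '-4:62,140', '-2:66,143', '0:67,142', '2:59,131', '4:43,115', '6:37,117', '8:41,121', '10:40,122', '12:42,121', '14:38,122', '16:42,125', '18:47,127', '20:43,123', '22:44,122', '24:46,123']
scene g y 31 z62
   ['-16:55,125', '-14:57,125', '-12:58,126', '-10:58,125', '-8:54,123', '-6:55,123', '-4:57,125', '-2:60,127', '0:60,127', '2:61,127', '4:60,127', '6:75,147', '8:90,167', '10:96,174', '12:91,168', '14:86,160', '16:90,163', '18:81,156', '20:57,134', '22:43,122', '24:46,127']
scene g y 93 z62
   ['-16:63,144', '-14:61,142', '-12:65,144', '-10:65,144', '-8:64,145', '-6:66,146', '-4:69,147', '-2:67,143', '0:68,145', '2:69,148', '4:69,150', '6:79,159', '8:93,171', '10:96,173', '12:92,169', '14:90,164', '16:86,163', '18:74,153', '20:56,136', '22:39,126', '24:39,129']
scene g y 0 z40
   ['-16:63,140', '-14:64,142', '-12:64,142', '-10:61,139', '-8:61,140', '-6:62,143', '-4:65,143', '-2:66,142', '0:65,143', '2:73,150', '4:88,165', '6:99,174', '8:94,168', '10:86,160', '12:88,162', '14:87
[... 4741 characters left out ...]
9,211', '14:181,212', '16:183,215', '18:183,215', '20:184,216', '22:186,218', '24:186,219']
top j y 0 z40
   ['-16:105,123', '-14:100,123', '-12:97,122', '-10:87,119', '-8:79,114', '-6:74,109', '-4:70,109', '-2:78,125', '0:104,168', '2:120,194', '4:128,207', '6:126,203', '8:122,199', '10:119,197', '12:122,201', '14:125,205', '16:130,210', '18:131,212', '20:129,210', '22:126,208', '24:129,209']
top j y -62 z40
   ['-16:82,157', '-14:82,156', '-12:82,156', '-10:72,135', '-8:55,107', '-6:35,80', '-4:49,103', '-2:71,132', '0:101,168', '2:118,191', '4:126,203', '6:124,199', '8:122,197', '10:123,198', '12:125,202', '14:125,204', '16:126,205', '18:127,207', '20:126,205', '22:123,202', '24:125,205']
```

The butts measure about 0–2 mm behind the front instead of 7. That matches the point where my fingers would meet the floor's front edge, so the scrapers are probably about 6 mm short. I'll reopen the door by its handle and push again with the fingertips higher.

apply_moves --rows '[[1,[-0.4,0,0],[0,0,0]],[1,[-0.7,0,-0.3],[0,0,0]],[0.5,[-0.5,0,-0.8],[0,0,0]],[0.5,[0,0,-0.8],[0,0,0]],[0.5,[0,0,-0.9],[0,0,0]],[0.5,[0,0,0],[0,0,0]],[0.5,[0,0,0],[0,0,0]]]'

```text
time_s: 37.08
tool_pos: [0.4661, 0.214, 0.1537]
tcp_rot: [0.795, 0.606, 0.002, 0.001]
ft_force: [-1.0, 0.6, -0.5]
grip_width: 0.498
grasp_force: 0.0
```

```bash
python3 look.py l >/dev/null
python3 - <<'E'
from h import *
from c2w import *
import subprocess
s,t=load()
for f in (s,t):
    P=cloud(f);hsv=cv2.cvtColor(f["img"],cv2.COLOR_BGR2HSV)
    m=(hsv[...,1]<110)&(hsv[...,2]<110)&(P[...,2]>.05)&(P[...,2]<.105)&(P[...,0]>.36)&(P[...,0]<.46)&(P[...,1]>.2)&(P[...,1]<.28)
    if m.sum()>5:
        v,u=np.nonzero(m);q=onplane(f,np.c_[u,v],.092)[:,:2]-O;print("bar",m.sum(),(np.c_[q@ex,q@ey]*1e3).mean(0),P[m][:,2].max())
    m=(P[...,2]>.08)&(P[...,2]<.094)
    q=P[...,:2]-O;cx=q@ex;cy=q@ey;m&=(cx>-.03)&(cx<.012)&(cy>-.13)&(cy<.14)
    for a,b in((-.13,-.05),(-.05,.05),(.05,.14)):
        k=m&(cy>a)&(cy<b);print("door top cx",a,np.nanmedian(cx[k])*1e3,k.sum())
p=w(-.05,.116)
print(subprocess.run(["python3","plan.py","%.4f,%.4f,.15,74.8,.5"%tuple(p),"%.4f,%.4f,.072,74.8,.5"%tuple(p)],capture_output=True,text=True).stdout)
E
```

```text
bar 74 [-38.1974 105.7338] 0.09397917551924861
door top cx -0.13 -5.156855807370097 203
door top cx -0.05 -4.968578111747443 222
door top cx 0.05 -3.9917295095753476 185
door top cx -0.13 -9.53342299585952 155
door top cx -0.05 nan 0
door top cx 0.05 -8.367404608813892 41
t 37.18 pos [0.4652 0.214  0.1518] yaw 74.64 tilt 0.07 grip 0.501 0.0 F [ 0.2 -0.3  0.2] q [0.2  0.4  1.55 0.   1.19 0.47]
[[0.5,[0.25,-0.76,0.02],[-0.0,0.0,-0.01]],[0.5,[0.25,-0.76,0.02],[-0.0,0.0,-0.01]],[0.5,[0.25,-0.76,0.02],[-0.0,0.0,-0.01]]]
--
[[0.5,[0.0,-0.0,0.87],[-0.0,0.0,0.0]],[0.5,[0.0,-0.0,0.87],[-0.0,0.0,0.0]],[0.5,[0.0,-0.0,0.87],[-0.0,0.0,0.0]]]
--
  return np.nanmean(a, axis, out=out, keepdims=keepdims)
```

apply_moves --rows '[[0.5,[0.25,-0.76,0.02],[0,0,0]],[0.5,[0.25,-0.76,0.02],[0,0,0]],[0.5,[0.25,-0.76,0.02],[0,0,0]],[0.5,[0,0,0],[0,0,0]],[0.5,[0,0,0.8],[0,0,0]],[0.5,[0,0,0.8],[0,0,0]],[0.5,[0,0,0.9],[0,0,0]],[0.5,[0,0,0],[0,0,0]]]'

```text
time_s: 37.85
tool_pos: [0.4036, 0.253, 0.0715]
tcp_rot: [0.795, 0.606, -0.004, -0.002]
ft_force: [-1.3, -0.5, -0.9]
grip_width: 0.5
grasp_force: 0.0
```

```bash
python3 cup.py
```

```text
t 37.85 cup x,y mm -50.9 117.3 z 71.5 F ex,ey,z -0.8 1.1 -0.9 grip 0.5 0.0
```

apply_moves --rows '[[1,[0,0,0],[0,0,0]],[1,[0,0,0],[0,0,0]],[1,[0,0,0],[0,0,0]],[1,[0,0,0],[0,0,0]],[1,[0,0,0],[0,0,0]]]' --force 30

```text
time_s: 38.27
tool_pos: [0.4012, 0.2538, 0.0763]
tcp_rot: [0.795, 0.606, -0.004, -0.002]
ft_force: [-17.5, 1.1, 5.3]
grip_width: 0.153
grasp_force: 29.8
```

```bash
python3 cup.py
```

```text
t 38.27 cup x,y mm -50.8 119.7 z 76.3 F ex,ey,z -3.5 17.1 5.3 grip 0.153 29.8
```

apply_moves --rows '[[1,[-0.3,0.06,0],[0,0,-0.4]],[1,[-0.5,0.11,0],[0,0,-0.67]],[1,[-0.6,0.14,0],[0,0,-0.82]],[1,[-0.6,0.14,0],[0,0,-0.82]],[1,[-0.6,0.14,0],[0,0,-0.82]],[1,[-0.4,0.1,0],[0,0,-0.53]],[1,[-0.2,0.05,0],[0,0,-0.27]],[1,[0,0,0],[0,0,0]]]'

```text
time_s: 38.93
tool_pos: [0.4135, 0.1552, 0.0763]
tcp_rot: [0.667, 0.745, -0.004, -0.003]
ft_force: [-16.3, -5.2, 6.8]
grip_width: 0.15
grasp_force: 30.2
```

```bash
python3 arc.py; python3 plan.py
```

```text
[0.4135 0.1552 0.0763] r 0.2639 phi 197.25708254386328 [-16.3  -5.2   6.8]
t 38.93 pos [0.4135 0.1552 0.0763] yaw 96.35 tilt 0.55 grip 0.15 30.2 F [-16.3  -5.2   6.8] q [ 0.09  0.42  1.82 -0.    0.91 -0.02]
```

apply_moves --rows '[[1,[-0.4,0.1,0],[0,0,-0.53]],[1,[-0.6,0.14,0],[0,0,-0.82]],[1,[-0.6,0.14,0],[0,0,-0.82]],[1,[-0.6,0.14,0],[0,0,-0.82]],[1,[-0.6,0.14,0],[0,0,-0.82]],[1,[-0.6,0.14,0],[0,0,-0.82]],[1,[-0.6,0.14,0],[0,0,-0.82]],[1,[-0.4,0.1,0],[0,0,-0.53]]]'

```text
time_s: 39.6
tool_pos: [0.4876, 0.0411, 0.0763]
tcp_rot: [0.451, 0.893, -0.003, -0.002]
ft_force: [-13.2, -14.0, 1.7]
grip_width: 0.148
grasp_force: 30.0
```

```bash
python3 arc.py; python3 plan.py
```

```text
[0.4876 0.0411 0.0763] r 0.262 phi 227.22930875177252 [-13.2 -14.    1.7]
t 39.6 pos [0.4876 0.0411 0.0763] yaw 126.43 tilt 0.44 grip 0.148 30.0 F [-13.2 -14.    1.7] q [-0.16  0.48  1.7  -0.01  0.97 -0.79]
```

apply_moves --rows '[[1,[-0.5,0.11,0],[0,0,-0.67]],[1,[-0.6,0.14,0],[0,0,-0.82]],[1,[-0.6,0.14,0],[0,0,-0.82]],[1,[-0.6,0.14,0],[0,0,-0.82]],[1,[-0.6,0.14,0],[0,0,-0.82]],[1,[-0.6,0.14,0],[0,0,-0.82]],[1,[-0.6,0.14,0],[0,0,-0.82]],[1,[-0.6,0.14,0],[0,0,-0.82]]]'

```text
time_s: 40.27
tool_pos: [0.6174, -0.0225, 0.0765]
tcp_rot: [0.187, 0.982, -0.001, -0.0]
ft_force: [-1.6, -5.8, -7.1]
grip_width: 0.147
grasp_force: 29.6
```

apply_moves --rows '[[1,[-0.6,0.14,0],[0,0,-0.82]],[1,[-0.5,0.12,0],[0,0,-0.7]],[1,[-0.3,0.07,0],[0,0,-0.4]],[1,[0,0,0],[0,0,0]],[0.5,[0,0,0],[0,0,0]],[0.5,[0,0,0],[0,0,0]],[0.5,[0,0,0],[0,0,0]],[0.5,[0,0,-0.6],[0,0,0]]]'

```text
time_s: 40.93
tool_pos: [0.6586, -0.0239, 0.0918]
tcp_rot: [0.106, 0.994, 0.0, -0.003]
ft_force: [-0.5, 0.1, -0.4]
grip_width: 0.503
grasp_force: 0.0
```

```bash
python3 arc.py
python3 - <<'E'
from c2w import *
import subprocess
f=lambda x,y,z:"%.4f,%.4f,%.4f,74.8,1"%(*w(x/1e3,y/1e3),z)
a=get=None
from plant import get_state
p=get_state()["tool_pos"]
print(subprocess.run(["python3","plan.py","%.4f,%.4f,.16,130,.5"%(p[0],p[1]),"0.56,0.08,.16,110,1",f(-70,-31,.14),f(-70,-31,.064)],capture_output=True,text=True).stdout)
E
```

```text
[ 0.6586 -0.0239  0.0918] r 0.2575 phi 268.46702033777893 [-0.5  0.1 -0.4]
t 40.93 pos [ 0.6586 -0.0239  0.0918] yaw 167.85 tilt 0.3 grip 0.503 0.0 F [-0.5  0.1 -0.4] q [-0.22  0.7   1.17  0.    1.27 -1.57]
[[0.5,[0.0,0.0,-0.28],[-0.0,-0.01,0.95]],[0.5,[0.0,0.0,-0.28],[-0.0,-0.01,0.95]],[0.5,[0.0,0.0,-0.28],[-0.0,-0.01,0.95]],[0.5,[0.0,-0.0,-0.28],[-0.0,-0.01,0.95]],[0.5,[0.0,-0.0,-0.28],[-0.0,-0.01,0.95]],[0.5,[0.0,-0.0,-0.28],[-0.0,-0.01,0.95]],[0.5,[0.0,-0.0,-0.28],[-0.0,-0.01,0.95]],[0.5,[0.0,-0.0,-0.28],[-0.0,-0.01,0.95]]]
--
[[1.0,[0.95,-0.06,-0.0],[0.0,-0.0,0.8]],[1.0,[0.95,-0.12,-0.0],[0.0,-0.0,0.8]],[1.0,[0.94,-0.19,-0.0],[0.0,-0.0,0.8]],[1.0,[0.92,-0.26,-0.0],[0.0,-0.0,0.8]],[1.0,[0.9,-0.32,-0.0],[0.0,-0.0,0.8]]]
--
[[1.0,[0.48,0.09,0.08],[-0.0,-0.0,0.88]],[1.0,[0.48,0.06,0.08],[-0.0,-0.0,0.88]],[1.0,[0.49,0.02,0.08],[-0.0,-0.0,0.88]],[1.0,[0.49,-0.02,0.08],[-0.0,-0.0,0.88]],[1.0,[0.48,-0.06,0.08],[-0.0,-0.0,0.88]],[1.0,[0.48,-0.09,0.08],[-0.0,-0.0,0.88]],[1.0,[0.47,-0.13,0.08],[-0.0,-0.0,0.88]],[1.0,[0.46,-0.17,0.08],[-0.0,-0.0,0.88]]]
--
[[1.0,[-0.0,-0.0,0.84],[-0.0,0.0,-0.0]],[1.0,[0.0,-0.0,0.84],[-0.0,0.0,-0.0]],[1.0,[0.0,-0.0,0.84],[-0.0,0.0,-0.0]]]
--
```

apply_moves --rows '[[0.5,[0,0,-0.9],[0,0,0]],[0.5,[0,0,-0.9],[0,0,0]],[0.5,[0,0,-0.3],[0,0,0.95]],[0.5,[0,0,0],[0,0,0.95]],[0.5,[0,0,0],[0,0,0.95]],[0.5,[0,0,0],[0,0,0.95]],[0.5,[0,0,0],[0,0,0.95]],[0.5,[0,0,0],[0,0,0.95]]]'

```text
time_s: 41.6
tool_pos: [0.66, -0.024, 0.1578]
tcp_rot: [0.349, 0.937, 0.0, 0.0]
ft_force: [-0.3, 0.4, 0.2]
grip_width: 0.498
grasp_force: 0.0
```

apply_moves --rows '[[1,[0,0,0],[0,0,0.95]],[1,[0,0,0],[0,0,0.95]],[1,[0.9,-0.1,0],[0,0,0.8]],[1,[0.9,-0.1,0],[0,0,0.8]],[1,[0.9,-0.2,0],[0,0,0.8]],[1,[0.9,-0.3,0],[0,0,0.8]],[1,[0.9,-0.3,0],[0,0,0.8]],[1,[0,0,0],[0,0,0]]]'

```text
time_s: 42.27
tool_pos: [0.56, 0.0785, 0.158]
tcp_rot: [0.575, 0.818, 0.0, -0.001]
ft_force: [1.5, 0.2, -0.2]
grip_width: 0.002
grasp_force: 0.0
```

Run:
```python
from c2w import *
import subprocess
f=lambda x,y,z:"%.4f,%.4f,%.4f,74.8,1"%(*w(x/1e3,y/1e3),z)
print(subprocess.run(["python3","plan.py",f(-60,-31,.14),f(-60,-31,.064)],capture_output=True,text=True).stdout)
```

```text
t 42.27 pos [0.56   0.0785 0.158 ] yaw 109.84 tilt 0.08 grip 0.002 0.0 F [ 1.5  0.2 -0.2] q [-0.07  0.48  1.39  0.    1.27 -0.42]
[[1.0,[0.52,0.12,0.08],[-0.0,-0.0,0.88]],[1.0,[0.53,0.08,0.08],[-0.0,-0.0,0.88]],[1.0,[0.53,0.04,0.08],[-0.0,-0.0,0.88]],[1.0,[0.53,-0.0,0.08],[-0.0,-0.0,0.88]],[1.0,[0.53,-0.04,0.08],[-0.0,-0.0,0.88]],[1.0,[0.53,-0.08,0.08],[-0.0,-0.0,0.88]],[1.0,[0.52,-0.12,0.08],[-0.0,-0.0,0.88]],[1.0,[0.51,-0.16,0.07],[-0.0,-0.0,0.88]]]
--
[[1.0,[0.0,-0.0,0.84],[0.0,0.0,-0.0]],[1.0,[0.0,-0.0,0.84],[0.0,0.0,-0.0]],[1.0,[0.0,-0.0,0.84],[0.0,0.0,-0.0]]]
--
```

apply_moves --rows '[[1,[0.52,0.12,0.08],[0,0,0.88]],[1,[0.53,0.08,0.08],[0,0,0.88]],[1,[0.53,0.04,0.08],[0,0,0.88]],[1,[0.53,0,0.08],[0,0,0.88]],[1,[0.53,-0.04,0.08],[0,0,0.88]],[1,[0.53,-0.08,0.08],[0,0,0.88]],[1,[0.52,-0.12,0.08],[0,0,0.88]],[1,[0.51,-0.16,0.07],[0,0,0.88]]]'

```text
time_s: 42.93
tool_pos: [0.5486, 0.2029, 0.1385]
tcp_rot: [0.796, 0.605, 0.001, 0.0]
ft_force: [-0.2, -0.3, -0.6]
grip_width: -0.002
grasp_force: 0.0
```

apply_moves --rows '[[1,[0,0,0.84],[0,0,0]],[1,[0,0,0.84],[0,0,0]],[1,[0,0,0.84],[0,0,0]],[1,[0,0,0],[0,0,0]],[1,[0.5,0,0],[0,0,0]],[1,[0.5,0,0],[0,0,0]],[1,[0.2,0,0],[0,0,0]],[1,[0,0,0],[0,0,0]]]'

```text
time_s: 43.6
tool_pos: [0.5586, 0.2379, 0.0637]
tcp_rot: [0.795, 0.607, 0.001, 0.0]
ft_force: [0.1, 0.1, 0.1]
grip_width: 0.005
grasp_force: 0.0
```

```bash
python3 cup.py; python3 plan.py
```

```text
t 43.6 cup x,y mm -24.9 -36.3 z 63.7 F ex,ey,z 0.1 -0.0 0.1 grip 0.005 0.0
t 43.6 pos [0.5586 0.2379 0.0637] yaw 74.74 tilt 0.13 grip 0.005 0.0 F [0.1 0.1 0.1] q [0.21 0.65 1.38 0.   1.11 0.47]
```

apply_moves --rows '[[1,[0.2,-0.18,0],[0,0,0]],[1,[0.2,0,0],[0,0,0]],[1,[0.1,0,0],[0,0,0]],[1,[0.1,0,0],[0,0,0]],[1,[0,0,0],[0,0,0]]]'

```text
time_s: 44.02
tool_pos: [0.557, 0.2543, 0.0626]
tcp_rot: [0.795, 0.606, -0.002, 0.001]
ft_force: [-4.6, -8.1, 5.9]
grip_width: -0.002
grasp_force: 4.7
```

```bash
python3 cup.py
```

```text
t 44.02 cup x,y mm -9.4 -30.4 z 62.6 F ex,ey,z -9.0 2.3 5.9 grip -0.002 4.7
```

Run:
```python
from h import *
from c2w import *
f,t=load()
def proj(f,p):
    T=np.linalg.inv(f["world_from_camera"]);rv=cv2.Rodrigues(T[:3,:3])[0]
    return cv2.projectPoints(np.array(p,float).reshape(-1,1,3),rv,T[:3,3],f["camera_matrix"],f["dist"])[0][:,0]
P=cloud(t);hsv=cv2.cvtColor(t["img"],cv2.COLOR_BGR2HSV)
q=P[...,:2]-O;cx=q@ex;cy=q@ey
for a,b in((.112,.126),(.165,.18),(.055,.07)):
    k=(cx>a)&(cx<b)&(abs(cy)<.12)&(P[...,2]<.08);print("z in gap",a,np.nanpercentile(P[k][:,2],[20,50,80]),k.sum())
for g,tag,nm in((f,"scene","j"),(t,"top","a"),(t,"top","g")):
    img=cv2.imread(f"pics/{nm}_{tag}.png")
    for y in (-62,0,62,115):
        for z in (.04,.062):
            xs=np.arange(98,132,2);uv=proj(g,[[*w(x/1e3,y/1e3),z] for x in xs]).astype(np.float32)
            c=cv2.remap(img,uv[:,0].reshape(1,-1),uv[:,1].reshape(1,-1),cv2.INTER_LINEAR)[0]
            print(tag,nm,y,z,[f"{x}:{int(k[2])}" for x,k in zip(xs,c)])
```

```text
z in gap 0.112 [0.0599 0.0627 0.065 ] 396
z in gap 0.165 [0.06   0.0624 0.0652] 379
z in gap 0.055 [0.0392 0.0424 0.0619] 126
scene j -62 0.04 ['98:118', '100:133', '102:149', '104:150', '106:155', '108:159', '110:154', '112:105', '114:69', '116:69', '118:66', '120:71', '122:70', '124:65', '126:64', '128:69', '130:87']
scene j -62 0.062 ['98:119', '100:111', '102:126', '104:153', '106:155', '108:158', '110:159', '112:138', '114:88', '116:68', '118:75', '120:71', '122:69', '124:68', '126:70', '128:69', '130:74']
scene j 0 0.04 ['98:131', '100:135', '102:144', '104:150', '106:151', '108:159', '110:149', '112:116', '114:84', '116:71', '118:73', '120:74', '122:73', '124:71', '126:70', '128:70', '130:87']
scene j 0 0.062 ['98:132', '100:131', '102:135', '104:148', '106:154', '108:160', '110:160', '112:142', '114:97', '116:80', '118:78', '120:75', '122:77', '124:76', '126:75', '128:76', '130:87']
scene j 62 0.04 ['98:135', '100:139', '102:145', '104:150', '106:156', '108:160', '110:153', '112:128', '114:92', '116:80', '118:79', '120:77', '122:81', '124:80', '126:75', '128:78', '130:89']
sc
[... 2992 characters left out ...]
, '110:158', '112:155', '114:146', '116:131', '118:108', '120:96', '122:95', '124:95', '126:95', '128:96', '130:97']
top g 62 0.062 ['98:158', '100:154', '102:155', '104:158', '106:157', '108:145', '110:128', '112:107', '114:97', '116:95', '118:95', '120:96', '122:97', '124:98', '126:96', '128:94', '130:94']
top g 115 0.04 ['98:151', '100:154', '102:157', '104:156', '106:154', '108:150', '110:151', '112:153', '114:151', '116:139', '118:118', '120:102', '122:95', '124:94', '126:93', '128:93', '130:98']
top g 115 0.062 ['98:156', '100:152', '102:149', '104:151', '106:152', '108:150', '110:130', '112:109', '114:97', '116:95', '118:94', '120:91', '122:95', '124:97', '126:94', '128:94', '130:95']
```

The ferrule fronts and the block's front face both read x≈113 in my frame. So all the handles bear against the block with the blades fully inside, and they can go no deeper. I'll back out and shut the door again.

apply_moves --rows '[[1,[-0.5,0,0],[0,0,0]],[1,[-0.8,0,-0.5],[0,0,0]],[1,[-0.5,0,-0.9],[0,0,0]],[1,[0,0,-0.9],[0,0,0]],[1,[0,0,-0.9],[0,0,0]],[1,[0,0,-0.9],[0,0,0]],[1,[0,0,0],[0,0,0]]]'

```text
time_s: 44.6
tool_pos: [0.5451, 0.2038, 0.1909]
tcp_rot: [0.795, 0.606, 0.004, 0.002]
ft_force: [0.5, 0.5, 0.6]
grip_width: 0.001
grasp_force: 0.0
```

```bash
python3 plan.py 0.69,0.034,0.184,74.8,1
```

```text
t 44.6 pos [0.5451 0.2038 0.1909] yaw 74.64 tilt 0.55 grip 0.001 0.0 F [0.5 0.5 0.6] q [ 0.15  0.47  1.3  -0.    1.36  0.42]
[[1.0,[-0.52,0.77,0.03],[0.01,-0.01,-0.0]],[1.0,[-0.52,0.77,0.03],[0.01,-0.01,-0.0]],[1.0,[-0.52,0.77,0.03],[0.01,-0.01,-0.0]],[1.0,[-0.52,0.77,0.03],[0.01,-0.01,-0.0]],[1.0,[-0.52,0.77,0.03],[0.01,-0.01,-0.0]],[1.0,[-0.52,0.77,0.03],[0.01,-0.01,-0.0]],[1.0,[-0.52,0.77,0.03],[0.01,-0.01,-0.0]],[1.0,[-0.52,0.77,0.03],[0.01,-0.01,-0.0]]]
--
```

apply_moves --rows '[[1,[-0.52,0.77,0],[0,0,0]],[1,[-0.52,0.77,0],[0,0,0]],[1,[-0.52,0.77,0],[0,0,0]],[1,[-0.52,0.77,0],[0,0,0]],[1,[-0.52,0.77,0],[0,0,0]],[1,[-0.52,0.77,0],[0,0,0]],[1,[-0.52,0.77,0],[0,0,0]],[1,[-0.52,0.77,0],[0,0,0]]]'

```text
time_s: 45.27
tool_pos: [0.689, 0.0331, 0.1849]
tcp_rot: [0.795, 0.606, -0.0, -0.0]
ft_force: [0.4, 0.0, 0.3]
grip_width: 0.003
grasp_force: 0.0
```

```bash
python3 look.py m >/dev/null
python3 - <<'E'
from h import *
s,t=load()
f=s;P=cloud(f);m=(P[...,2]>.078)&(P[...,2]<.096)&(P[...,0]>.55)&(P[...,0]<.70)&(P[...,1]>-.07)&(P[...,1]<.215)
n,l,st,c=cv2.connectedComponentsWithStats(m.astype(np.uint8))
for i in range(1,n):
    if st[i][4]>60:
        v,u=np.nonzero(l==i);q=onplane(f,np.c_[u,v],.088)[:,:2]
        L=cv2.fitLine(q.astype(np.float32),cv2.DIST_L1,0,.01,.01).ravel();print(st[i],L,q.min(0),q.max(0))
E
python3 plan.py
```

```text
[311 248  68  55 556] [0.2119 0.9773 0.6474 0.1057] [0.6217 0.0172] [0.6801 0.2148]
t 45.37 pos [0.69   0.0308 0.1839] yaw 74.42 tilt 0.04 grip 0.003 0.0 F [0.3 1.1 0. ] q [-0.13  0.67  0.94 -0.    1.52  0.15]
```

apply_moves --rows '[[1,[0,0,0.95],[0,0,0]],[1,[0,0,0.95],[0,0,0]],[1,[0,0,0.95],[0,0,0]],[1,[0,0,0.95],[0,0,0]],[1,[0,0,0],[0,0,0]],[1,[0,0,0],[0,0,0]]]'

```text
time_s: 45.87
tool_pos: [0.6876, 0.0349, 0.0706]
tcp_rot: [0.795, 0.606, -0.001, -0.001]
ft_force: [-0.2, 1.0, 0.2]
grip_width: -0.0
grasp_force: 0.0
```

apply_moves --rows '[[1,[-0.22,-0.63,0],[0,0,0]],[1,[-0.16,-0.65,0],[0,0,0]],[1,[-0.09,-0.66,0],[0,0,0]],[1,[-0.02,-0.67,0],[0,0,0]],[1,[0.04,-0.67,0],[0,0,0]],[1,[0.1,-0.66,0],[0,0,0]],[1,[0.17,-0.65,0],[0,0,0]],[1,[0.23,-0.63,0],[0,0,0]]]'

```text
time_s: 46.53
tool_pos: [0.5382, 0.0775, 0.074]
tcp_rot: [0.795, 0.606, 0.002, 0.002]
ft_force: [0.1, -0.4, 0.4]
grip_width: 0.003
grasp_force: 0.2
```

apply_moves --rows '[[1,[0.29,-0.6,0],[0,0,0]],[1,[0.36,-0.57,0],[0,0,0]],[1,[0.41,-0.53,0],[0,0,0]],[1,[0.46,-0.49,0],[0,0,0]],[1,[0.51,-0.44,0],[0,0,0]],[1,[0.5,-0.35,0],[0,0,0]],[1,[0.4,-0.25,0],[0,0,0]],[1,[0.3,-0.15,0],[0,0,0]]]'

```text
time_s: 47.2
tool_pos: [0.4662, 0.1991, 0.0736]
tcp_rot: [0.795, 0.607, 0.002, 0.001]
ft_force: [1.1, 1.3, 0.2]
grip_width: 0.001
grasp_force: 0.0
```

```bash
python3 cup.py
```

```text
t 47.2 cup x,y mm -86.6 42.7 z 73.6 F ex,ey,z 1.6 -0.7 0.2 grip 0.001 0.0
```

apply_moves --rows '[[1,[0.3,-0.08,0.1],[0,0,0]],[1,[0.3,-0.06,0],[0,0,0]],[1,[0.3,-0.04,0],[0,0,0]],[1,[0.25,0,0],[0,0,0]],[1,[0.25,0,0],[0,0,0]],[1,[0.2,0,0],[0,0,0]],[1,[0.1,0,0],[0,0,0]],[1,[0.1,0,0],[0,0,0]]]'

```text
time_s: 47.87
tool_pos: [0.4749, 0.2513, 0.0682]
tcp_rot: [0.795, 0.606, -0.0, -0.0]
ft_force: [-0.9, 0.0, 0.0]
grip_width: -0.003
grasp_force: 0.2
```

apply_moves --rows '[[1,[0.1,0,0],[0,0,0]],[1,[0.1,0,0],[0,0,0]],[1,[0.08,0,0],[0,0,0]],[1,[0.08,0,0],[0,0,0]],[1,[0.08,0,0],[0,0,0]],[1,[0,0,0],[0,0,0]]]'

```text
time_s: 48.37
tool_pos: [0.4773, 0.2607, 0.0683]
tcp_rot: [0.795, 0.607, -0.004, 0.002]
ft_force: [-4.0, -21.0, 7.7]
grip_width: -0.002
grasp_force: 11.1
```

```bash
python3 cup.py
```

```text
t 48.37 cup x,y mm -24.2 48.1 z 68.3 F ex,ey,z -21.3 -1.7 7.7 grip -0.002 11.1
```

apply_moves --rows '[[1,[-0.2,0,0],[0,0,0]],[1,[-0.5,0,0],[0,0,0]],[1,[-0.8,0,-0.3],[0,0,0]],[1,[-0.8,0,-0.8],[0,0,0]],[1,[-0.5,0,-0.9],[0,0,0]],[1,[0,0,-0.9],[0,0,0]],[1,[0,0,-0.5],[0,0,0]],[1,[0,0,0],[0,0,0]]]'

```text
time_s: 49.03
tool_pos: [0.4573, 0.1828, 0.1736]
tcp_rot: [0.795, 0.606, 0.003, 0.002]
ft_force: [-0.2, 0.1, 0.9]
grip_width: 0.001
grasp_force: 0.0
```

```bash
python3 look.py n >/dev/null; python3 plan.py
python3 - <<'E'
from h import *
from c2w import *
s,t=load()
P=cloud(s);q=P[...,:2]-O;cx=q@ex;cy=q@ey;m=(P[...,2]>.08)&(P[...,2]<.094)&(cx>-.03)&(cx<.012)
for a,b in((-.13,-.05),(-.05,.05),(.05,.14)):
    k=m&(cy>a)&(cy<b);print("door top cx",a,np.nanmedian(cx[k])*1e3,k.sum())
E
```

```text
t 49.13 pos [0.4559 0.1828 0.1702] yaw 74.64 tilt 0.04 grip 0.004 0.0 F [ 0.2 -0.   0.6] q [0.14 0.35 1.58 0.   1.22 0.41]
door top cx -0.13 -5.015471212948687 210
door top cx -0.05 -4.802854472573454 223
door top cx 0.05 -4.0057698217526285 182
```

View pics/n_scene.png

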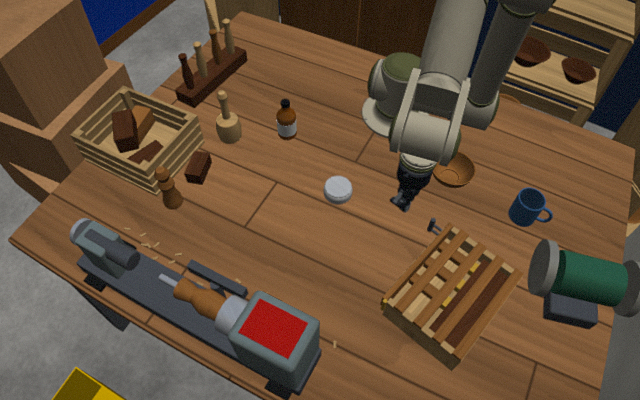

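The door is flush along the cupboard front, with its handle at (433,225). The three scrapers show through the slats near (460,275), the bench is clear and the other objects haven't moved. I'll hand the job in.

```bash
python3 -c "from plant import finish_job; print(finish_job())"
```

```text
the job is handed in; nothing more can be done
None
```

I handed the job in with all three scrapers in their own slots as far as they go, the door shut and nothing else moved; the handles stop against the block, so the butts measure 0–2 mm inside the front, not the stated 7 mm.

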